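# Hang the red lockout padlock on the latched hook in the mesh locker

## Task

Put the red lockout padlock away on the hook in the mesh locker: tip it shackle-first in under the header and low roof, push the hook's spring latch right back with the shackle, and lower it until it rests in the hook and the latch has shut over it; only then let go, so that it hangs freely. Feel your way, the hook's reach varies - no knocking or forcing of the locker, hook or latch - and leave the blue padlock and everything else on the bench where it is.

Things in the scene. Friction and masses are not known exactly. Their poses are not given: they have to be found in the camera images.
- red_lock: Red lockout padlock with a long steel shackle, lying flat, 0.2 to 0.35 kg. Body 48 (x) x 42 (y: grip across it) x 24 mm (z); origin at the middle of the body's underside as it lies. x points from the body to the shackle's crown, y across, z up as it lies.
- red_lock_crown (a point): Centre of the bar at the crown (far end) of the red padlock's shackle, 104 mm along x and 12 mm up z from the padlock's origin; axes as the padlock. The shackle is an 8 mm round bar bent to a U in the padlock's x-y plane, legs 24 mm clear of each other.
- hook_mid (a point): Mid-range place of the hook's seat (where the bar's centre at the crown rests); axes as the locker. The hook's arm is clamped in a slide on the back wall, so the true seat is up to 13 mm before or behind this point along the locker's x; this is not measured: feel or look. Height and side are true. Resting in the hook, the crown is within 6 mm of this height.
- locker_front (a point): Middle of the header's lower edge: the opening's top. The hook is a yellow 8 mm round bar bent in the locker's x-z plane: bowl 14 mm wide inside, open upward; its flat-cut tip, on the robot's side, is centred 11 mm before the seat, top 15 mm above the seat, and goes inside the U from below; its stem rises behind to 44 mm above the seat, then runs level to the back wall.
- latch (a joint): Spring latch of the hook, a brass tongue hinged 36 mm above and 5 mm behind the seat, 27 mm long. 0 = shut, leaning on the inside of the tip; 0.38 rad = right back on the stem, a hard stop. Takes 2 to 5 N. A bar pushed level 24 mm above the seat meets it about 6 mm before the seat, the stop 1 mm before; 3 mm before is needed to pass the tip. Snaps shut over a bar lowered to about 5 mm.
- locker: Low locker of grey angle frame and welded mesh (see-through but solid), open in front, fixed; origin: middle of the front's lower edge on the bench; x to its back, y left, z up. 190 deep, 260 wide, 212 mm high; floor 10 mm thick, roof underside 209 mm up; a mesh header 3 mm thick closes the front from the roof down to 161 mm. hook_mid is 80 mm behind the front, on the middle line, 159 mm up.
- door_edge (a point): Outer edge of the locker's mesh door at mid height, 388 mm right of the middle: the door stands wide open on the right in line with the front, fixed. Inside the locker two pegs with hasps hang 96 mm left and right of the middle, over 145 mm deep, and a small red box 39 mm tall stands on the floor, back left.
- blue_lock: Blue padlock of the same make, lying flat; origin and axes as the red one. Leave it.
- chuck_key: Steel T-shaped drill chuck key, about 85 x 90 mm, 22 mm high, origin on its underside. Leave it.
- spanner: Steel spanner, 200 mm long, lying flat, origin on its underside. Leave it.
- paste_tin: Tin, 72 mm across, 60 mm high, origin at the centre of its underside. Leave it.
- oil_bottle: Amber bottle with a red cap, 60 mm across, 170 mm high, origin at the centre of its underside. Leave it.
- lockout_hasp: Yellow lockout hasp with a steel loop, about 110 x 45 mm, 10 mm thick, lying flat, origin on its underside. Leave it.
- drill_sleeve: Tapered steel drill sleeve standing on end, 36 mm across, 100 mm high, origin at the centre of its underside. Leave it.
There are look-alikes about, which are no part of the job. Leave any purple or turquoise look-alike of the red_lock alone.

How it is judged:
By the outcome, as a careful person would: the job done as asked, in the order asked, and still so for the second after the job is handed in, with the robot touching nothing.
It also fails if it takes over 54 s, if anything falls off the work surface, if the arm or the gripper's body presses on something with over 40 N, if the wrist force passes 120 N, or if a joint passes its speed limit or range.

## Robot

A 7-joint arm with a two-finger parallel gripper is mounted at the origin on the work surface. World frame = base frame: x ahead of the robot, y to its left, z up, the work surface at z = 0. Lengths are in m, angles in rad, forces in N, time in s.
With the tool pointing down it reaches from about 0.4 to 0.85 m from the base axis. Payload 10.4 kg.
Tool frame: the origin (TCP) lies at the very end of the fingers, on their centre line; the grasp point (between the pads) lies 19 mm behind it; z points along the fingers, y is the line along which they close (so a half turn about z gives the same grasp; the last joint's range is limited). The gripper opens to 85 mm and grips with 20 to 120 N. Pads are 22 mm wide; open, the fingers measure 114 mm over their backs; the gripper's body (76 mm by 85 mm) begins 54 mm behind the grasp point. The pads swing forward as they close: fully open they stand 13 mm farther back than shut.
Start: joints at [1.081, 0.332, -0.065, 1.46, 0.022, 1.35, -0.088], TCP at [0.281, -0.558, 0.231] pointing down, gripper open.
Joint ranges: [-2.6, 2.6], [-0.5, 2.12], [-1.47, 1.34], [0.16, 2.42], [-1.27, 4.41], [0.06, 2.06], [-2.6, 2.6]. Speed limits (rad/s): [2.22, 2.22, 2.79, 2.79, 3.14, 3.14, 3.14].

## Interface

Orientations are given as a unit quaternion [x, y, z, w].
In Python, from workcell import * gives the robot as it stands.
- The arm moves only by the tool step_arm, never from a script. Its argument "commands" is one flat list of numbers, 7 for each row, row after row: the finger opening in mm, from 0 to 85.4, then the shift along the world's x, y, z as a fraction of full scale, then the turn, a rotation vector about the world's x, y, z as a fraction of full scale. A call has exactly 10 rows; each row is the pose to reach, as a shift and turn from the pose commanded when the call began, turning the shorter way round; what a row does not reach only later rows make up. Full scale, the value 1, is 0.6 m for a shift and pi rad for a turn. A row lasts 1/8 s, in which the tool goes at most 62.5 mm and 10.7 degrees, less where a joint would pass 70% of its speed; a pose out of reach is approached as far as the arm can. A call with a number of a shift or a turn outside -1 to 1 is refused whole. A call with a gripper value outside its range is refused whole. The fingers move at their own pace and stop on an object; "squeeze" is the grip in N (left out, the last holds). Time passes only in rows, so rows that repeat a pose let the fingers close, or fill a call up. It gives the time, the measured TCP pose, the force, the opening and the grip force at its end, in the units of the state.
- get_obs(): the state, without advancing time (a new reading comes with each control period).
- camera(name): name is "scene" or "top"; returns the picture (384x512x3 uint8, red, green, blue); there is no depth.
- camera_params(name): a dict with "mtx" (3x3 intrinsics, pixels), "extrinsics" (4x4, takes a point from world to camera coordinates). Camera axes: x right, y down, z forward; pixel columns grow to the right and rows downward; lengths in m; the calibration is good to about 2 mm. A picture is of the moment at which its call begins. camera_params takes no time and is no camera call.
- hand_in(): hands the job in; it is judged then, once.
The state is a dict: "clock": time; "joint_pos": joint angles; "joint_velocities": joint speeds; "tau": joint torques, N m; "position": TCP position; "ee_rot": TCP orientation; "ft_force": force on the tool from outside, world axes, zero at the start; "torque": the same for the moment, N m; "grip_width": opening from 0.0 (shut) to 1.0 (fully open); "grasp_force": force on a finger pad.
Only numpy, scipy, OpenCV 4.12 (cv2) and the standard library are available. Lean on these libraries where they do the work, as an engineer would, in place of code of your own. Each camera call takes 0.05 s, during which the arm holds its last target. There are 200 camera calls.

## Working session

There is one attempt and no reset: what is moved stays moved. The work goes in short steps, Python scripts to look and compute and a tool call to move; the robot and the scene stay as the last step left them, time stands still between calls to the robot, and variables do not carry over. Pictures are saved under pics/ and viewed, at most 10 in all, crops included, and the job is handed in when it is done.

Besides the shell and the picture viewer there is one more tool, called after "Request:" in YAML: its name, and indented under it one key for each argument. step_arm: Moves the arm, as the interface text tells. Its arguments: {"type":"object","properties":{"commands":{"type":"array","items":{"type":"number"}},"squeeze":{"type":"number"}},"required":["commands"]}

```bash
mkdir -p pics; ls; cat > h.py <<'E'
import numpy as np, cv2
from workcell import *
def P(n):
    p=camera_params(n); return np.array(p["mtx"]),np.array(p["extrinsics"])
def proj(n,X):
    K,E=P(n); c=E[:3,:3]@np.array(X,float)+E[:3,3]; u=K@c; return u[:2]/u[2]
def ray(n,u,v):
    K,E=P(n); R=E[:3,:3]; o=-R.T@E[:3,3]; d=R.T@np.linalg.solve(K,[u,v,1.]); return o,d/np.linalg.norm(d)
def onz(n,u,v,z):
    o,d=ray(n,u,v); return o+d*(z-o[2])/d[2]
def tri(a,b):
    (o1,d1),(o2,d2)=ray("scene",*a),ray("top",*b)
    s=np.linalg.lstsq(np.c_[d1,-d2],o2-o1,rcond=None)[0]
    p,q=o1+s[0]*d1,o2+s[1]*d2; return (p+q)/2,np.linalg.norm(p-q)
def save(n,f,img=None):
    img=camera(n) if img is None else img
    cv2.imwrite(f,img[:,:,::-1]); return img
E
python3 - <<'E'
from h import *
a=save("scene","pics/s0.png");b=save("top","pics/t0.png")
cv2.imwrite("pics/both0.png",cv2.resize(np.vstack([a,b])[:,:,::-1],(512,768)))
for n in("scene","top"):
    K,E=P(n);print(n,K.round(1).tolist(),(-E[:3,:3].T@E[:3,3]).round(3),E[:3,:3].round(2).tolist())
print(get_obs())
E
```

```text
pics
scene [[469.6, 0.0, 257.8], [0.0, 469.6, 201.2], [0.0, 0.0, 1.0]] [1.075 0.547 1.269] [[-0.68, 0.73, -0.0], [0.6, 0.56, -0.57], [-0.42, -0.39, -0.82]]
top [[396.5, 0.0, 250.5], [0.0, 396.5, 185.4], [0.0, 0.0, 1.0]] [ 0.382 -0.032  1.224] [[-0.0, -1.0, -0.01], [-0.99, 0.0, -0.1], [0.1, 0.01, -0.99]]
{'clock': 0.1, 'joint_pos': array([ 1.08142525,  0.33280555, -0.06466964,  1.46084088,  0.02161368,
        1.34987754, -0.08848863]), 'joint_velocities': array([-1.21028180e-04,  4.91191580e-05,  5.45944992e-04, -3.54779601e-03,
       -2.57478266e-04,  7.01460090e-04, -5.69919015e-04]), 'tau': array([ 1.30223278e-03, -6.26749349e+01,  4.94164356e-02, -3.92428207e+01,
        1.64727552e-02,  6.94282426e-03, -1.38901319e-05]), 'position': array([ 0.28108702, -0.5578664 ,  0.23060521]), 'ee_rot': array([ 9.72888279e-01,  2.31274761e-01, -1.80364708e-04, -5.90981990e-04]), 'ft_force': array([ 0.55747801,  0.5376482 , -0.34078584]), 'torque': array([-0.0204617 ,  0.02243352, -0.02990717]), 'grasp_force': 0.0, 'grip_width': 0.9996119514048771}
```

View pics/s0.png

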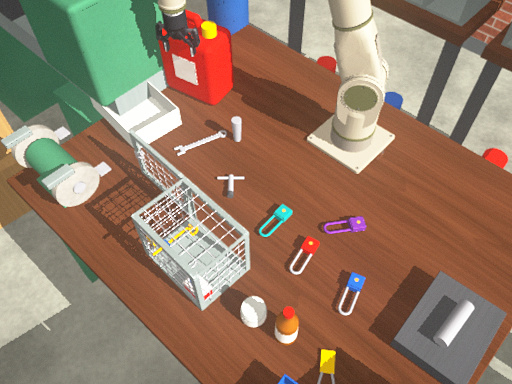

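View pics/t0.png

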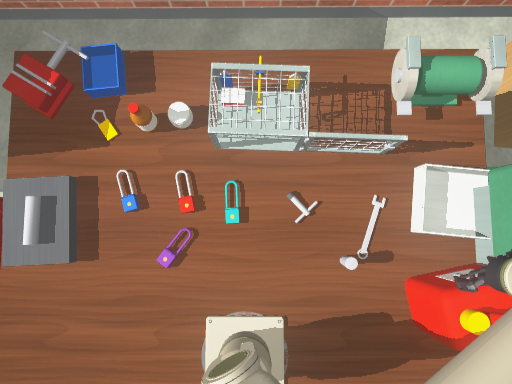

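The scene shows a locker (top ~260,105), with red (185,200), turquoise (232,205), purple (172,248) and blue (127,195) padlocks. The one with a red body fits the task, at top (185,205) and scene (311,243). I'll confirm it in an enlarged crop and measure.

```bash
cat > m.py <<'E'
from h import *
a=cv2.imread("pics/s0.png")[:,:,::-1].copy();b=cv2.imread("pics/t0.png")[:,:,::-1].copy()
def hsvmask(im,lo,hi): return cv2.inRange(cv2.cvtColor(im,cv2.COLOR_RGB2HSV),np.array(lo),np.array(hi))
for n,im,(x0,y0,x1,y1) in(("top",b,(160,160,205,220)),("scene",a,(280,225,330,280))):
    m=hsvmask(im,(0,150,100),(8,255,255))|hsvmask(im,(172,150,100),(180,255,255))
    # brightness/sat for wood exclusion
    k=np.zeros_like(m);k[y0:y1,x0:x1]=m[y0:y1,x0:x1]
    r=cv2.minAreaRect(cv2.findNonZero(k)); print(n,"body",r,cv2.countNonZero(k))
    print(" at z=.024",onz(n,*r[0],.022).round(4))
    g=hsvmask(im,(0,0,130),(180,70,255));k2=np.zeros_like(g);k2[y0:y1,x0:x1]=g[y0:y1,x0:x1]
    p=cv2.findNonZero(k2)[:,0]; tip=p[p[:,1].argmin()] if n=="top" else p[p[:,1].argmax()]
    pts=np.array([onz(n,*q,.014)[:2] for q in p]); print(" shackle n",len(p),"mean",pts.mean(0).round(4),"maxx",pts[pts[:,0].argmax()],"min/max",pts.min(0).round(3),pts.max(0).round(3))
for n,im,(x0,y0,x1,y1) in(("top",b,(248,50,275,120)),("scene",a,(145,215,205,260))):
    m=hsvmask(im,(22,150,120),(32,255,255));k=np.zeros_like(m);k[y0:y1,x0:x1]=m[y0:y1,x0:x1]
    p=cv2.findNonZero(k)[:,0];r=cv2.fitLine(p,cv2.DIST_L2,0,.01,.01).ravel();print(n,"hook",len(p),p.min(0),p.max(0),r.round(3))
c1=cv2.resize(b[45:225,115:315],(600,540),interpolation=cv2.INTER_CUBIC)
cv2.imwrite("pics/c1.png",c1[:,:,::-1])
c2=cv2.resize(a[140:310,120:260],(660,800)[::1],interpolation=cv2.INTER_CUBIC)[:600] if 0 else cv2.resize(a[170:310,125:265],(600,600),interpolation=cv2.INTER_CUBIC)
cv2.imwrite("pics/c2.png",c2[:,:,::-1])
E
python3 m.py
```

```text
top body ((186.36538696289062, 203.82693481445312), (17.062103271484375, 15.297059059143066), 78.69007110595703) 238
 at z=.024 [0.4508 0.1767 0.022 ]
 shackle n 153 mean [0.519  0.1916] maxx [0.55576654 0.202542  ] min/max [0.472 0.164] [0.556 0.215]
scene body ((313.98779296875, 254.6097412109375), (29.48522186279297, 42.07441711425781), 6.340191841125488) 254
 at z=.024 [0.4672 0.2084 0.022 ]
 shackle n 178 mean [0.5165 0.1913] maxx [0.55506223 0.19754385] min/max [0.468 0.163] [0.555 0.215]
top hook 75 [257  56] [261 111] [ 3.80000e-02 -9.99000e-01  2.59013e+02  8.13200e+01]
scene hook 124 [148 225] [197 255] [  0.875  -0.483 176.621 237.452]
```

View pics/c1.png

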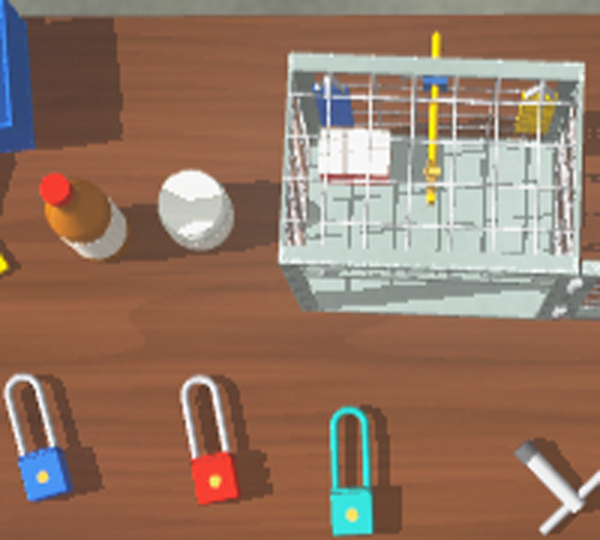

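View pics/c2.png

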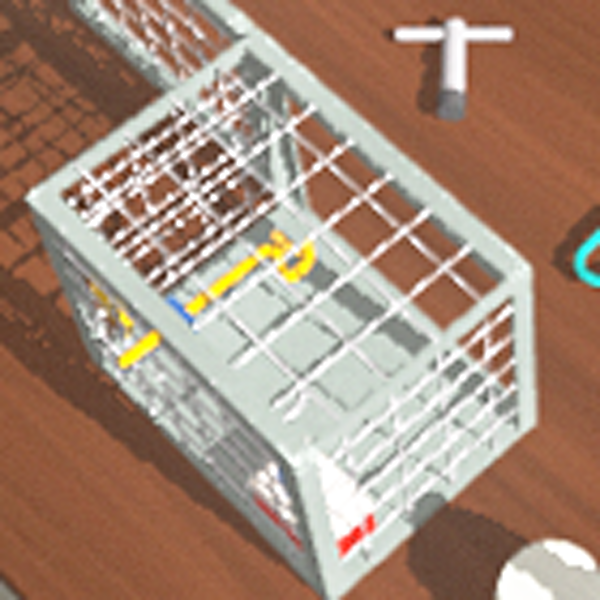

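The enlarged crop confirms it: red body at crop (215,478) with a steel shackle. The turquoise one beside it is a decoy. The hook runs along the locker's middle line, with its tip at crop (430,203). Next I'll triangulate the locker roof corners and the hook tip, and work out the lock pose.

```bash
python3 - <<'E'
from h import *
T=lambda x,y:(115+(x+.5)/3-.5,45+(y+.5)/3-.5)
S=lambda x,y:(125+(x+.5)/(600/140)-.5,170+(y+.5)/(600/140)-.5)
C={}
for k,t,s in(("FL",(281,263),(531,273)),("FR",(581,272),(252,40)),("BL",(289,53),(300,458)),("BR",(585,64),(33,196)),("tip",(430,203),(310,243))):
    p,e=tri(S(*s),T(*t)); print(k,p.round(4),"gap",round(e,4)); C[k]=p
    if k!="tip": print("   top@.212",onz("top",*T(*t),.212).round(4),"scene@.212",onz("scene",*S(*s),.212).round(4))
for z in(.165,.174): print("hook tip front top@z",onz("top",259,111.5,z).round(4),onz("scene",197.5,227,z).round(4))
print("hook arm top back", onz("top",260,58,.203).round(4))
# lock
bc=onz("top",*T(214.5,478),.024); cr=onz("top",*T(198,377),.014); print("body",bc.round(4),"crown outer",cr.round(4), np.linalg.norm((cr-bc)[:2]))
for k,q in(("bs",(313,240)),("cr",(295,273))): print(k,onz("scene",*q,.02).round(4))
E
```

```text
FL [0.6264 0.0912 0.2069] gap 0.0031
   top@.212 [0.6262 0.0894 0.212 ] scene@.212 [0.6276 0.0946 0.212 ]
FR [ 0.6194 -0.1718  0.2021] gap 0.0007
   top@.212 [ 0.6174 -0.1707  0.212 ] scene@.212 [ 0.6235 -0.1648  0.212 ]
BL [0.8111 0.0847 0.2198] gap 0.0036
   top@.212 [0.8157 0.0842 0.212 ] scene@.212 [0.8081 0.0828 0.212 ]
BR [ 0.8016 -0.1748  0.2134] gap 0.0055
   top@.212 [ 0.8042 -0.1772  0.212 ] scene@.212 [ 0.7999 -0.1731  0.212 ]
tip [ 0.691  -0.0409  0.1727] gap 0.001
hook tip front top@z [ 0.6952 -0.0433  0.165 ] [ 0.689  -0.0427  0.165 ]
hook tip front top@z [ 0.6926 -0.0432  0.174 ] [ 0.6922 -0.0379  0.174 ]
hook arm top back [ 0.8309 -0.046   0.203 ]
body [0.4501 0.1769 0.024 ] crown outer [0.5547 0.1974 0.014 ] 0.10655728090909526
bs [0.4289 0.1737 0.02  ]
cr [0.5516 0.2056 0.02  ]
```

Request:
step_arm:
  commands: [85, 0.217, 0.95, 0, 0, 0, -0.087, 85, 0.217, 0.95, 0, 0, 0, -0.087, 85, 0.217, 0.95, 0, 0, 0, -0.087, 85, 0.217, 0.95, 0, 0, 0, -0.087, 85, 0.217, 0.95, 0, 0, 0, -0.087, 85, 0.217, 0.95, 0, 0, 0, -0.087, 85, 0.217, 0.95, 0, 0, 0, -0.087, 85, 0.217, 0.95, 0, 0, 0, -0.087, 85, 0.217, 0.95, 0, 0, 0, -0.087, 85, 0.217, 0.95, 0, 0, 0, -0.087]

```text
clock: 1.35
position: [0.4115, 0.0155, 0.2314]
ee_rot: [0.995, 0.099, 0.0, 0.0]
ft_force: [0.2, -1.8, 0.5]
grip_width: 0.994
grasp_force: 0.0
```

```bash
python3 -c "
from h import *
print(get_obs())"
```

```text
{'clock': 1.35, 'joint_pos': array([ 0.54751993, -0.13284482, -0.63016658,  1.9480379 , -0.08100525,
        1.30160156, -1.42946631]), 'joint_velocities': array([-0.13534921,  0.10743372, -0.20691337, -0.08322836,  0.04816172,
       -0.00756753, -0.39642887]), 'tau': array([-8.59398153e-01, -2.56380790e+01,  1.13643464e+00, -3.84884369e+01,
       -5.71172275e-01, -1.23407049e-02,  1.11765394e-01]), 'position': array([0.41154811, 0.01545295, 0.23140277]), 'ee_rot': array([9.95093190e-01, 9.89419659e-02, 1.71393822e-04, 2.87015697e-05]), 'ft_force': array([ 0.15874614, -1.81107619,  0.5471649 ]), 'torque': array([-0.05476549, -0.0326937 ,  0.00887563]), 'grasp_force': 0.0, 'grip_width': 0.9938850822778359}
```

```bash
cat > kin.py <<'E'
import numpy as np, itertools
from scipy.spatial.transform import Rotation as R
from scipy.optimize import least_squares
D=[([1.08142525,.33280555,-.06466964,1.46084088,.02161368,1.34987754,-.08848863],[.28108702,-.5578664,.23060521],[9.72888279e-01,2.31274761e-01,-1.80364708e-04,-5.90981990e-04]),
([.54751993,-.13284482,-.63016658,1.9480379,-.08100525,1.30160156,-1.42946631],[.41154811,.01545295,.23140277],[9.95093190e-01,9.89419659e-02,1.71393822e-04,2.87015697e-05])]
def chain(q,s,o):
    z=lambda a:R.from_euler("z",a); y=lambda a:R.from_euler("y",a)
    A=z(s[0]*q[0]+o[0])*y(q[1]); B=A*z(s[1]*q[2])*y(q[3]); C=B*z(s[2]*q[4])*y(s[4]*q[5]); return A,B,C,C*z(s[3]*q[6]+o[1])
def fk(q,s,o,L):
    A,B,C,F=chain(q,s,o)
    return np.array([0,0,L[0]])+A.apply([L[4],0,L[1]])+B.apply([L[5],0,L[2]])+C.apply([L[6],0,L[3]]),F
E
cat > fit.py <<'E'
from kin import *
best=[]
for s in itertools.product((1,-1),(1,-1),(1,-1),(1,-1),(1,)):
    f=lambda o:np.concatenate([(R.from_quat(d[2]).inv()*chain(d[0],s,o)[3]).as_rotvec() for d in D])
    for o0 in itertools.product((0,1.57,3.14,-1.57),repeat=2):
        r=least_squares(f,o0); best.append((r.cost,s,r.x))
best.sort(key=lambda t:t[0])
for c,s,o in best[:12:3]:
    def g(L): return np.concatenate([np.ravel([fk(d[0],s,o,L)[0]-d[1] for d in D]),.003*np.array(L)[4:]])
    r=least_squares(g,[.3,.4,.4,.3,0,0,0]); print(c,s,o.round(3),r.x.round(4),np.abs(r.fun[:6]).max())
E
python3 fit.py
```

```text
5.815285556869276e-17 (-1, -1, -1, -1, 1) [-0.     1.571] [-3.941207e+02 -8.221000e-01  8.083000e-01 -3.933568e+02  2.324000e-01
 -2.075800e+00  1.060600e+00] 0.0009109880158225114
5.815285865250358e-17 (-1, -1, -1, -1, 1) [-0.     1.571] [-3.941340e+02 -8.222000e-01  8.082000e-01 -3.933701e+02  2.324000e-01
 -2.075800e+00  1.060500e+00] 0.0009110338445322275
6.377499385717961e-17 (-1, -1, -1, -1, 1) [-0.     1.571] [-3.941042e+02 -8.221000e-01  8.083000e-01 -3.933403e+02  2.324000e-01
 -2.075700e+00  1.060500e+00] 0.0009109389765944997
7.441386134030549e-17 (-1, -1, -1, -1, 1) [-0.     1.571] [-3.941029e+02 -8.221000e-01  8.082000e-01 -3.933391e+02  2.324000e-01
 -2.075700e+00  1.060500e+00] 0.000910943811337328
```

```bash
python3 - <<'E'
from kin import *
s=(-1,-1,-1,-1,1);o=(0,np.pi/2)
for m in([0,0,0],[1,0,0],[0,1,0],[0,0,1],[1,1,0]):
    def g(p): 
        L=[.35,*p[:3],*(np.array(m)*p[3:])]
        return np.ravel([fk(d[0],s,o,L)[0]-d[1] for d in D])
    r=least_squares(g,[.4,.4,.3,0,0,0]);print(m,r.x.round(4),np.abs(r.fun).max())
E
```

```text
[0, 0, 0] [0.4503 0.4829 0.4376 0.     0.     0.    ] 0.04204944359796648
[1, 0, 0] [0.4521 0.4281 0.4468 0.0606 0.     0.    ] 0.03514595712110469
[0, 1, 0] [ 0.437   0.5664  0.0865 -0.477   0.3284  0.    ] 0.04511117969648332
[0, 0, 1] [ 0.4502  0.4938  0.4349 -0.6168  0.      0.0105] 0.042036484776999394
[1, 1, 0] [ 0.456   0.397   0.5432  0.07   -0.0888  0.    ] 0.03256379640685059
```

Request:
step_arm:
  commands: [85, 0.072, 0.277, 0, 0, 0, 0, 85, 0.072, 0.277, 0, 0, 0, 0, 85, 0.072, 0.277, -0.08, 0, 0, 0, 85, 0.072, 0.277, -0.16, 0, 0, 0, 85, 0.072, 0.277, -0.24, 0, 0, 0, 85, 0.072, 0.277, -0.3, 0, 0, 0, 85, 0.072, 0.277, -0.3, 0, 0, 0, 85, 0.072, 0.277, -0.3, 0, 0, 0, 85, 0.072, 0.277, -0.3, 0, 0, 0, 85, 0.072, 0.277, -0.3, 0, 0, 0]

```text
clock: 2.6
position: [0.4555, 0.1781, 0.0524]
ee_rot: [0.995, 0.096, 0.001, 0.0]
ft_force: [-0.8, -1.1, -0.6]
grip_width: 0.995
grasp_force: 0.0
```

```bash
python3 -c "
from h import *
o=get_obs();print({k:o[k].tolist() if hasattr(o[k],'tolist') else o[k] for k in ('joint_pos','position','ee_rot','ft_force')})
b=save('top','pics/t1.png');print(proj('top',o['position']))
cv2.imwrite('pics/c3.png',cv2.resize(b[150:240,140:240],(600,540),interpolation=cv2.INTER_CUBIC)[:,:,::-1])"
```

```text
{'joint_pos': [0.26326363920224066, 0.3310576036133286, -0.8152015532744388, 1.9714740391522985, 0.29473847776629974, 0.9577115080710055, -2.0742264673110817], 'position': [0.45546560590880253, 0.1780960147129043, 0.052445613258091855], 'ee_rot': [0.9953417577076846, 0.09640397197576388, 0.0010247179052384997, 9.748788453470164e-05], 'ft_force': [-0.7731885377288521, -1.1276110017312624, -0.6118758603554993]}
[184.14428773 201.6575364 ]
```

View pics/c3.png

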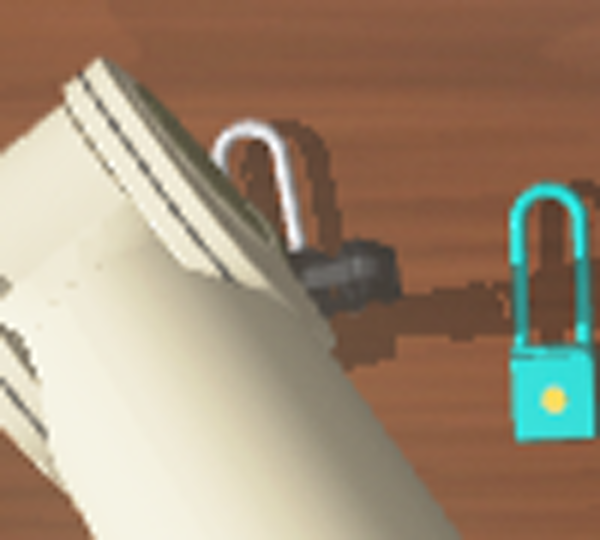

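```bash
python3 - <<'E'
s=open('kin.py').read()
s=s[:s.index("def fk")]
s=s.replace(",[9.95093190e-01,9.89419659e-02,1.71393822e-04,2.87015697e-05])]",",[9.95093190e-01,9.89419659e-02,1.71393822e-04,2.87015697e-05]),\n([.26326363920224066,.3310576036133286,-.8152015532744388,1.9714740391522985,.29473847776629974,.9577115080710055,-2.0742264673110817],[.45546560590880253,.1780960147129043,.052445613258091855],[.9953417577076846,.09640397197576388,.0010247179052384997,9.748788453470164e-05])]")
s+='''S=(-1,-1,-1,-1,1);O=(0,np.pi/2)
def fk(q,L,full=False):
    h,a,b,c,e1,e2,w,cx=L
    z=lambda t:R.from_euler("z",t); y=lambda t:R.from_euler("y",t)
    A=z(-q[0])*y(q[1])*z(-q[2]); B=A*y(q[3]); B5=B*z(-q[4]); C=B5*y(q[5]); F=C*z(-q[6]+np.pi/2)
    el=np.array([0,0,h])+A.apply([e1,0,a]); wr=el+B.apply([e2,0,b])+B5.apply([w,0,0]); p=wr+C.apply([cx,0,c])
    return (p,F,el,wr) if full else (p,F)
'''
open('kin.py','w').write(s)
E
cat > fit.py <<'E'
from kin import *
for m in([0,0,0,0],[1,0,0,0],[0,1,0,0],[1,1,0,0],[0,0,1,0],[1,1,1,0],[1,1,0,1],[0,0,0,1]):
    def g(p,k=.001): 
        L=[p[7],*p[:3],*(np.array(m)*p[3:7])]
        return np.concatenate([np.ravel([fk(d[0],L)[0]-d[1] for d in D]),[k*.1*(p[7]-.35)]])
    r=least_squares(g,[.4,.4,.3,0,0,0,0,.35]);print(m,r.x.round(4),np.abs(r.fun).max().round(5))
E
python3 fit.py
```

```text
[0, 0, 0, 0] [ 0.4936  0.4722  1.8298 -0.3618  0.      0.      0.      1.694 ] 0.04441
[1, 0, 0, 0] [ 0.4981  0.4944  3.3504 -0.0226  0.      0.      0.      3.2147] 0.04396
[0, 1, 0, 0] [  0.5772   0.5286  30.8421 -57.7973   0.1988   0.       0.      30.8261] 0.04066
[1, 1, 0, 0] [ 0.6284  0.6092 48.4668 -0.0543  0.2945  0.      0.     48.5087] 0.04244
[0, 0, 1, 0] [  0.494    0.5178  14.3425 -30.91     0.259    0.1283  -0.      14.3404] 0.0447
[1, 1, 1, 0] [ 0.5888  0.6112 44.5049 -0.0461  0.2035  0.1013  0.     44.5976] 0.04114
[1, 1, 0, 1] [ 7.241000e-01  7.886000e-01  8.527020e+01 -1.250000e-02  5.237000e-01
 -2.760291e+02  1.502000e-01  8.549770e+01] 0.04578
[0, 0, 0, 1] [ 0.4966  0.5321  4.202  -5.8289 -0.0342 -0.      0.0578  4.0845] 0.04456
```

```bash
cat > fit.py <<'E'
from kin import *
z=lambda t:R.from_euler("z",t); y=lambda t:R.from_euler("y",t)
names=["h","y1","a","y2","x3","y3","b","y4","x4","x5","y5","c","y6","x6"]
def cols(q):
    r1=z(-q[0]);r2=r1*y(q[1]);A=r2*z(-q[2]);B=A*y(q[3]);B5=B*z(-q[4]);C=B5*y(q[5])
    X,Y,Z=np.eye(3)
    return np.c_[Z,r1.apply(Y),r2.apply(Z),r2.apply(Y)*0,A.apply(X),A.apply(Y),B.apply(Z),B.apply(Y)*0,B.apply(X),B5.apply(X),B5.apply(Y),C.apply(Z),C.apply(Y)*0,C.apply(X)]
M=np.vstack([cols(d[0]) for d in D]);t=np.concatenate([d[1] for d in D])
import itertools
x0=np.zeros(14);x0[names.index("h")]=.3;x0[names.index("c")]=.35;x0[2]=.45;x0[6]=.45
opt=["y1","x3","y3","x4","x5","y5","x6"]
res=[]
for k in range(0,5):
  for sub in itertools.combinations(opt,k):
    idx=[names.index(n) for n in("h","a","b","c")+sub]
    A_=np.vstack([M[:,idx],1e-3*np.eye(len(idx))]);xx,*_=np.linalg.lstsq(A_,np.r_[t,1e-3*x0[idx]],rcond=None)
    e=np.abs(M[:,idx]@xx-t).max();res.append((k,e,sub,xx.round(4)))
for k in range(5):
    for r in sorted([r for r in res if r[0]==k],key=lambda r:r[1])[:4]:print(r[0],round(r[1],5),r[2],r[3])
E
python3 fit.py
```

```text
0 0.04444 () [1.3225 0.4939 0.4722 1.4586]
1 0.00315 ('y1',) [ 5.0155  0.4428  0.5022  5.092  -0.0478]
1 0.0032 ('y3',) [-3.5698  0.4544  0.4796 -3.4767 -0.0428]
1 0.00646 ('y5',) [-5.168   0.4476  0.4798 -5.0789 -0.0434]
1 0.04259 ('x4',) [5.2146 0.51   0.4825 5.3302 0.0358]
2 5e-05 ('y1', 'y3') [ 0.2965  0.4486  0.4901  0.3814 -0.0219 -0.0237]
2 0.00255 ('y3', 'x4') [-0.5201  0.4671  0.4876 -0.443  -0.0427  0.028 ]
2 0.00268 ('y1', 'x4') [ 1.374   0.4264  0.4931  1.469  -0.0488 -0.0341]
2 0.00304 ('y1', 'x6') [ 5.1003e+00  4.4320e-01  5.0540e-01  5.1760e+00 -4.7700e-02  3.1000e-03]
3 1e-05 ('y1', 'y3', 'y5') [ 2.805e-01  4.486e-01  4.901e-01  3.653e-01 -2.190e-02 -2.350e-02
 -3.000e-04]
3 2e-05 ('y1', 'y3', 'x6') [ 2.856e-01  4.486e-01  4.898e-01  3.706e-01 -2.190e-02 -2.380e-02
 -2.000e-04]
3 5e-05 ('y1', 'x3', 'y3') [ 2.973e-01  4.486e-01  4.900e-01  3.821e-01 -2.190e-02  1.000e-04
 -2.370e-02]
3 5e-05 ('y1', 'y3', 'x4') [ 2.981e-01  4.486e-01  4.901e-01  3.830e-01 -2.190e-02 -2.380e-02
  1.000e-04]
4 0.0 ('y1', 'y3', 'x4', 'y5') [ 2.825e-01  4.486e-01  4.901e-01  3.674e-01 -2.180e-02 -2.350e-02
  1.000e-04 -3.000e-04]
4 0.0 ('y1', 'x3', 'y3', 'x6') [ 2.811e-01  4.486e-01  4.898e-01  3.661e-01 -2.190e-02 -1.000e-04
 -2.380e-02 -3.000e-04]
4 1e-05 ('y1', 'y3', 'x5', 'y5') [ 2.810e-01  4.486e-01  4.901e-01  3.658e-01 -2.190e-02 -2.350e-02
  0.000e+00 -3.000e-04]
4 1e-05 ('y1', 'y3', 'y5', 'x6') [ 2.809e-01  4.486e-01  4.900e-01  3.658e-01 -2.190e-02 -2.350e-02
 -3.000e-04 -0.000e+00]
```

```bash
cat > ik.py <<'E'
from kin import *
LO=np.array([-2.6,-.5,-1.47,.16,-1.27,.06,-2.6]);HI=np.array([2.6,2.12,1.34,2.42,4.41,2.06,2.6])
z=lambda t:R.from_euler("z",t); y=lambda t:R.from_euler("y",t)
h,c=.285,.37
def FK(q):
    r1=z(-q[0]);A=r1*y(q[1])*z(-q[2]);B=A*y(q[3]);C=B*z(-q[4])*y(q[5]);F=C*z(-q[6]+np.pi/2)
    el=np.array([0,0,h])+r1.apply([0,-.0219,0])+A.apply([0,-.0237,.4486]);wr=el+B.apply([0,0,.4901])
    return wr+C.apply([0,0,c]),F,el,wr
def err(q,p,Rg):
    P,F,_,_=FK(q); return np.r_[p-P,(Rg*F.inv()).as_rotvec()]
def jac(q):
    J=np.zeros((6,7));P,F,_,_=FK(q);e=1e-5
    for i in range(7):
        d=q.copy();d[i]+=e;P2,F2,_,_=FK(d);J[:,i]=np.r_[P2-P,(F2*F.inv()).as_rotvec()]/e
    return J
def track(q,p1,R1,n=40,lam=.02,it=3):
    p0,R0,_,_=FK(q);w=(R1*R0.inv()).as_rotvec();q=q.copy();tr=[q.copy()]
    for k in range(1,n+1):
        pk=p0+(p1-p0)*k/n;Rk=R.from_rotvec(w*k/n)*R0
        for _ in range(it):
            J=jac(q);q=np.clip(q+J.T@np.linalg.solve(J@J.T+lam**2*np.eye(6),err(q,pk,Rk)),LO,HI)
        tr.append(q.copy())
    return q,np.array(tr),err(q,p1,R1)
def lockpose(theta,crown,flip=1,off=(.100,0,.009)):
    """crown in locker coords (m) -> TCP pos & rot"""
    th=-.033;Rl=z(th);org=np.array([.6235,-.039,0])
    M=np.c_[[np.cos(theta),0,np.sin(theta)],[0,1,0],[-np.sin(theta),0,np.cos(theta)]]
    lk=Rl*R.from_matrix(M);cw=org+Rl.apply(crown);tcp=cw-lk.apply(off)
    return tcp,lk*R.from_matrix(np.c_[[flip,0,0],[0,-flip,0],[0,0,-1]])
E
python3 - <<'E'
from ik import *
np.set_printoptions(precision=3,suppress=True)
q,tr,e=track(np.array(D[0][0]),np.array(D[1][1]),R.from_quat(D[1][2]));print("sim1",q,np.array(D[1][0]))
q,tr,e=track(np.array(D[1][0]),np.array([.4544,.1783,.2314]),R.from_quat(D[2][2]));q,tr,e=track(q,np.array(D[2][1]),R.from_quat(D[2][2]));print("sim2",q,np.array(D[2][0]))
rng=np.random.default_rng(0)
for th in(60,70):
  for fl in(1,-1):
    for cr in((.0835-.003,0,.183),(.02,0,.15),(-.05,0,.15)):
      p,Rg=lockpose(np.radians(th),cr,fl);S=[]
      for i in range(60):
        r=least_squares(err,rng.uniform(LO,HI),bounds=(LO,HI),args=(p,Rg),max_nfev=60)
        if np.abs(r.fun).max()<1e-4:S.append(r.x)
      S=np.array(S);print(th,fl,cr,p,len(S));
      for x in S[:5]:print("   ",x,"elbow",FK(x)[2],"wr",FK(x)[3])
E
```

```text
sim1 [ 0.597 -0.135 -0.674  1.946 -0.087  1.302 -1.422] [ 0.548 -0.133 -0.63   1.948 -0.081  1.302 -1.429]
sim2 [ 0.247  0.325 -0.795  1.972  0.284  0.955 -2.066] [ 0.263  0.331 -0.815  1.971  0.295  0.958 -2.074]
60 1 (0.0805, 0, 0.183) [ 0.662 -0.04   0.092] 19
    [-0.331  0.286  0.296  2.42   3.093  0.596  1.5  ] elbow [ 0.128 -0.003  0.717] wr [ 0.342 -0.03   0.277]
    [-0.248  0.281  0.209  2.416  3.07   0.594  1.541] elbow [ 0.127 -0.014  0.717] wr [ 0.342 -0.03   0.277]
    [-0.321  0.286  0.285  2.419  3.09   0.595  1.505] elbow [ 0.128 -0.005  0.717] wr [ 0.342 -0.03   0.277]
    [-0.34   0.287  0.306  2.42   3.096  0.596  1.495] elbow [ 0.128 -0.002  0.717] wr [ 0.342 -0.03   0.277]
    [-0.333  0.287  0.299  2.42   3.094  0.596  1.499] elbow [ 0.128 -0.003  0.717] wr [ 0.342 -0.03   0.277]
60 1 (0.02, 0, 0.15) [ 0.601 -0.038  0.059] 0
60 1 (-0.05, 0, 0.15) [ 0.531 -0.036  0.059] 0
60 -1 (0.0805, 0, 0.183) [ 0.662 -0.04   0.092] 23
    [ 0.756  0.403 -0.821  2.368  2.804  0.614 -1.064] elbow [ 0.113 -0.159  0.691] wr [ 0.342 -0.03   0.277]
    [ 1.231  0.866 -1.354  2.354
[... 1191 characters left out ...]
3] 0
70 -1 (0.0805, 0, 0.183) [ 0.678 -0.041  0.086] 28
    [ 0.744  0.625 -0.79   2.376  2.993  0.951 -1.072] elbow [ 0.177 -0.215  0.639] wr [ 0.331 -0.029  0.213]
    [ 0.531  0.54  -0.578  2.385  3.009  0.951 -1.229] elbow [ 0.187 -0.158  0.663] wr [ 0.331 -0.029  0.213]
    [-0.079  0.467  0.03   2.414  3.049  0.961 -1.56 ] elbow [ 0.204 -0.03   0.686] wr [ 0.331 -0.029  0.212]
    [ 1.173  1.058 -1.224  2.363  2.934  0.98  -0.49 ] elbow [ 0.128 -0.382  0.486] wr [ 0.331 -0.029  0.213]
    [ 0.301  0.49  -0.35   2.396  3.024  0.953 -1.365] elbow [ 0.195 -0.107  0.677] wr [ 0.331 -0.029  0.212]
70 -1 (0.02, 0, 0.15) [ 0.618 -0.039  0.053] 0
70 -1 (-0.05, 0, 0.15) [ 0.548 -0.037  0.053] 0
```

```bash
cat > clr.py <<'E'
from ik import *
def clear(th,cr,gx=.004,tz=.003,hw=.0425):
    """min signed distance (mm) gripper/lock to header lower edge box; locker x-z"""
    u=np.array([np.cos(th),np.sin(th)]);n=np.array([-np.sin(th),np.cos(th)]);C=np.array([cr[0],cr[2]]);o=C-.104*u-.012*n
    rects={"sh":(.024,.108,.008,.016),"body":(-.024,.024,0,.024),"fing":(gx-.011,gx+.011,tz,tz+.073),"grip":(gx-hw,gx+hw,tz+.073,tz+.20)}
    H=np.array([[x,zz] for x in np.linspace(0,.003,4) for zz in np.linspace(.161,.209,25)])
    out={}
    for k,(a,b,c0,c1) in rects.items():
        d=H-o;X=d@u;Y=d@n;dx=np.maximum(a-X,X-b);dy=np.maximum(c0-Y,Y-c1)
        s=np.where((dx<0)&(dy<0),np.maximum(dx,dy),np.hypot(np.maximum(dx,0),np.maximum(dy,0)));out[k]=round(s.min()*1e3,1)
    zmin=min((o+a*u+c*n)[1] for k,(x0,x1,c0,c1) in rects.items() for a in(x0,x1) for c in(c0,c1))
    return out,round(zmin*1e3)
E
python3 - <<'E'
from clr import *
rng=np.random.default_rng(1)
def feas(th,cr,gx):
    p,Rg=lockpose(th,cr,-1,(.104-gx,0,.009))
    for i in range(25):
        x0=rng.uniform(LO,HI);x0[4]=rng.uniform(1.2,3.3);x0[3]=2.2
        r=least_squares(err,x0,bounds=(LO,HI),args=(p,Rg),max_nfev=60)
        if np.abs(r.fun).max()<1e-3:return r.x.round(2)
for gx in(.004,-.008):
  for cr in((-.03,0,.14),(.03,0,.145),(.045,0,.183),(.08,0,.183)):
    for t in(20,30,40,50,60,70): print(gx,cr,t,*clear(np.radians(t),cr,gx),feas(np.radians(t),cr,gx))
E
```

```text
0.004 (-0.03, 0, 0.14) 20 {'sh': np.float64(31.8), 'body': np.float64(115.4), 'fing': np.float64(124.4), 'grip': np.float64(105.9)} 85 [ 1.47  0.03 -1.47  2.2   0.07  0.59  1.49]
0.004 (-0.03, 0, 0.14) 30 {'sh': np.float64(32.5), 'body': np.float64(116.5), 'fing': np.float64(125.5), 'grip': np.float64(111.8)} 66 [ 1.33 -0.1  -1.3   2.34 -0.26  0.31  1.77]
0.004 (-0.03, 0, 0.14) 40 {'sh': np.float64(32.5), 'body': np.float64(116.5), 'fing': np.float64(125.5), 'grip': np.float64(115.5)} 49 None
0.004 (-0.03, 0, 0.14) 50 {'sh': np.float64(31.8), 'body': np.float64(115.4), 'fing': np.float64(124.4), 'grip': np.float64(118.4)} 34 None
0.004 (-0.03, 0, 0.14) 60 {'sh': np.float64(31.4), 'body': np.float64(113.2), 'fing': np.float64(122.4), 'grip': np.float64(120.6)} 23 None
0.004 (-0.03, 0, 0.14) 70 {'sh': np.float64(31.1), 'body': np.float64(110.4), 'fing': np.float64(119.6), 'grip': np.float64(122.0)} 16 None
0.004 (0.03, 0, 0.145) 20 {'sh': np.float64(20.3), 'body': np.float64(58.8), 'fing': np.float64(66.3), 'grip': np.float64(45.9)} 90 [ 1.16  0.31 -1.29  2.06  0.52  0.7   1.12]
0.004 
[... 6052 characters left out ...]
(0.08, 0, 0.183) 40 {'sh': np.float64(28.6), 'body': np.float64(21.8), 'fing': np.float64(25.6), 'grip': np.float64(14.4)} 92 [-1.    0.09  1.01  2.31 -0.49  0.1   1.99]
-0.008 (0.08, 0, 0.183) 50 {'sh': np.float64(40.8), 'body': np.float64(35.6), 'fing': np.float64(32.7), 'grip': np.float64(13.7)} 77 [-0.76  0.19  0.75  2.4   3.32  0.27 -1.87]
-0.008 (0.08, 0, 0.183) 60 {'sh': np.float64(51.7), 'body': np.float64(49.1), 'fing': np.float64(41.9), 'grip': np.float64(11.9)} 66 [ 1.28  1.05 -1.41  2.37  2.54  0.88 -0.2 ]
-0.008 (0.08, 0, 0.183) 70 {'sh': np.float64(60.8), 'body': np.float64(62.3), 'fing': np.float64(53.1), 'grip': np.float64(21.5)} 59 [ 0.42  0.55 -0.47  2.39  3.03  0.99 -1.29]
```

```bash
cat > sim.py <<'E'
from clr import *
np.set_printoptions(precision=3,suppress=True)
q0=np.array(D[2][0]);G=-.008
def go(q,th,cr,fl,n=30):
    p,Rg=lockpose(np.radians(th),cr,fl,(.104-G,0,.009));q,tr,e=track(q,p,Rg,n)
    print(th,cr,"tcp",p,q,"err",np.abs(e).max().round(4),"dqmax",np.abs(np.diff(tr,axis=0)).max(0)*1.,[float(v) for v in clear(np.radians(th),cr,G)[0].values()]);return q
for fl in(-1,1):
    q=q0.copy();p=np.array([.4423,.1755,.003]);yaw=.194
    print("fl",fl)
    if fl<0:
        for k in(1,2): q,_,e=track(q,np.array([.4423,.1755,.05]),z(np.pi/2)*FK(q)[1]);
        print("turned",q,e.round(3))
    q,_,e=track(q,p,FK(q)[1]);print("grasp",q)
    q,_,e=track(q,np.array([.4423,.1755,.15]),FK(q)[1])
    q=go(q,10,(-.06,0,.16),fl)
    q=go(q,32,(-.03,0,.135),fl)
    q=go(q,32,(.03,0,.14),fl);q=go(q,35,(.06,0,.183),fl);q=go(q,35,(.083,0,.183),fl);q=go(q,35,(.083,0,.161),fl)
    for t in(45,55,65,70): q=go(q,t,(.083,0,.159),fl,30)
E
python3 sim.py
```

```text
fl -1
turned [ 0.688  0.681 -1.412  1.987  0.746  1.154  0.725] [-0. -0.  0.  0.  0.  0.]
grasp [ 0.622  0.732 -1.319  2.015  0.821  1.082  0.679]
10 (-0.06, 0, 0.16) tcp [ 0.455 -0.033  0.132] [ 1.335 -0.116 -1.274  2.113 -0.148  0.892  1.674] err 0.0 dqmax [0.028 0.029 0.022 0.01  0.037 0.015 0.04 ] [55.5, 139.3, 160.3, 139.6]
32 (-0.03, 0, 0.135) tcp [ 0.503 -0.035  0.068] [ 1.279 -0.081 -1.262  2.4   -0.276  0.214  1.787] err 0.0 dqmax [0.014 0.011 0.017 0.01  0.017 0.028 0.013] [35.3, 119.2, 140.2, 123.2]
32 (0.03, 0, 0.14) tcp [ 0.563 -0.037  0.073] [ 1.056  0.164 -1.111  2.267  0.629  0.289  0.97 ] err 0.0 dqmax [0.05  0.018 0.042 0.005 0.086 0.004 0.08 ] [28.1, 69.2, 86.7, 63.0]
35 (0.06, 0, 0.183) tcp [ 0.597 -0.038  0.111] [ 1.112  0.149 -1.167  2.207  0.563  0.303  1.039] err 0.0 dqmax [0.002 0.001 0.002 0.002 0.003 0.    0.003] [10.7, 18.8, 39.2, 33.6]
35 (0.083, 0, 0.183) tcp [ 0.62  -0.039  0.111] [ 1.001  0.208 -1.075  2.157  0.677  0.332  0.947] err 0.0 dqmax [0.005 0.002 0.004 0.002 0.005 0.001 0.004] [23.9, 16.0, 20.4, 10.7]
35 (0.083, 0, 0.161) tcp [ 0.62  -0.039  
[... 2063 characters left out ...]
9  0.073] [-1.139  0.261  1.183  2.382  0.897  0.06  -2.6  ] err 0.1853 dqmax [0.155 0.013 0.164 0.011 0.065 0.017 0.066] [54.0, 52.3, 43.7, 12.8]
55 (0.083, 0, 0.159) tcp [ 0.65  -0.04   0.062] [-1.406  0.649  1.34   2.42   0.609  0.06  -2.6  ] err 0.3668 dqmax [0.015 0.017 0.019 0.005 0.013 0.    0.   ] [62.7, 65.3, 55.3, 23.5]
65 (0.083, 0, 0.159) tcp [ 0.667 -0.04   0.054] [-1.478  0.913  1.325  2.42   0.18   0.06  -2.6  ] err 0.556 dqmax [0.003 0.013 0.008 0.    0.02  0.    0.   ] [69.3, 77.9, 68.8, 36.2]
70 (0.083, 0, 0.159) tcp [ 0.677 -0.041  0.051] [-1.506  1.038  1.216  2.42  -0.04   0.06  -2.6  ] err 0.6071 dqmax [0.001 0.005 0.007 0.    0.009 0.    0.   ] [71.9, 84.0, 75.9, 43.0]
```

Request:
step_arm:
  commands: [85, -0.021, -0.005, 0, 0, 0, 0.059, 85, -0.021, -0.005, 0, 0, 0, 0.118, 85, -0.021, -0.005, 0, 0, 0, 0.177, 85, -0.021, -0.005, 0, 0, 0, 0.236, 85, -0.021, -0.005, 0, 0, 0, 0.295, 85, -0.021, -0.005, 0, 0, 0, 0.354, 85, -0.021, -0.005, 0, 0, 0, 0.413, 85, -0.021, -0.005, 0, 0, 0, 0.472, 85, -0.021, -0.005, 0, 0, 0, 0.531, 85, -0.021, -0.005, 0, 0, 0, 0.59]

```text
clock: 3.9
position: [0.4424, 0.1749, 0.0517]
ee_rot: [0.518, 0.855, 0.0, 0.0]
ft_force: [-0.4, -0.5, -0.4]
grip_width: 0.993
grasp_force: 0.0
```

Request:
step_arm:
  commands: [85, 0, 0, 0, 0, 0, 0.059, 85, 0, 0, 0, 0, 0, 0.118, 85, 0, 0, 0, 0, 0, 0.177, 85, 0, 0, 0, 0, 0, 0.236, 85, 0, 0, 0, 0, 0, 0.295, 85, 0, 0, 0, 0, 0, 0.354, 85, 0, 0, 0, 0, 0, 0.41, 85, 0, 0, -0.01, 0, 0, 0.41, 85, 0, 0, -0.02, 0, 0, 0.41, 85, 0, 0, -0.02, 0, 0, 0.41]

```text
clock: 5.15
position: [0.4418, 0.1748, 0.0388]
ee_rot: [-0.096, 0.995, -0.0, -0.0]
ft_force: [-0.5, 0.6, -0.1]
grip_width: 0.995
grasp_force: 0.0
```

```bash
python3 -c "
from h import *
from scipy.spatial.transform import Rotation as R
o=get_obs();print(o['joint_pos'].round(3),o['position'].round(4),o['ft_force'].round(1),R.from_quat(o['ee_rot']).as_matrix().round(3))
import ik
for h in (.27,.285,.3):
  ik.h=h;ik.c=h+.085;print(h,ik.FK(o['joint_pos'])[0])
b=save('top','pics/t2.png');a=save('scene','pics/s2.png')
A=cv2.resize(a[200:300,250:350],(500,500),interpolation=cv2.INTER_CUBIC)
B=cv2.resize(b[150:240,140:230],(500,500),interpolation=cv2.INTER_CUBIC)
cv2.imwrite('pics/c4.png',cv2.resize(np.hstack([A,B]),(800,400))[:,:,::-1])"
```

```text
[ 0.666  0.668 -1.372  1.999  0.741  1.119  0.728] [0.4418 0.1748 0.0388] [-0.5  0.6 -0.1] [[-0.982 -0.19  -0.001]
 [-0.19   0.982 -0.001]
 [ 0.001 -0.    -1.   ]]
0.27 [0.44159729 0.1748361  0.038601  ]
0.285 [0.44158846 0.17482722 0.038601  ]
0.3 [0.44157962 0.17481835 0.03860101]
```

View pics/c4.png

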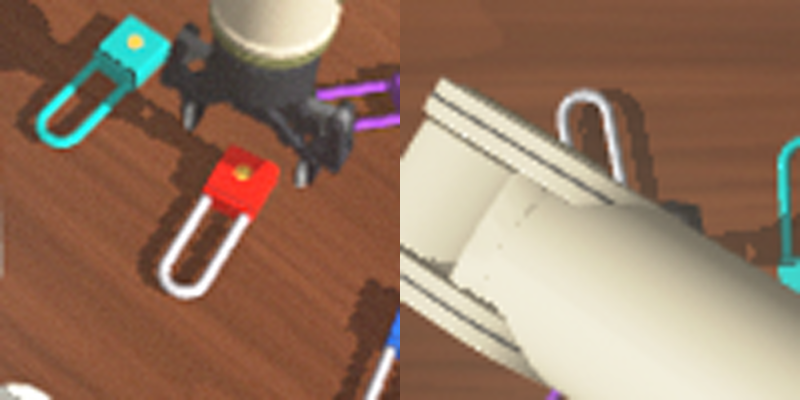

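The gripper is squarely astride the red body (left view, 240,175), with the shackle free. Next I'll lower it and close.

Request:
step_arm:
  commands: [85, 0, 0, -0.02, 0, 0, 0, 85, 0, 0, -0.04, 0, 0, 0, 85, 0, 0, -0.059, 0, 0, 0, 85, 0, 0, -0.059, 0, 0, 0, 60, 0, 0, -0.059, 0, 0, 0, 45, 0, 0, -0.059, 0, 0, 0, 30, 0, 0, -0.059, 0, 0, 0, 30, 0, 0, -0.059, 0, 0, 0, 30, 0, 0, -0.059, 0, 0, 0, 30, 0, 0, -0.059, 0, 0, 0]
  squeeze: 90

```text
clock: 6.5
position: [0.4425, 0.1754, 0.0047]
ee_rot: [-0.097, 0.995, 0.0, 0.0]
ft_force: [-2.3, -0.5, 8.7]
grip_width: 0.468
grasp_force: 91.6
```

```bash
cat > plan.py <<'E'
from ik import *
import sys,json
G=-.008;OFF=[.110,0,.009]
R0=R.from_quat([9.72888279e-01,2.31274761e-01,0,0])
def delta(p0,Ra,p1,Rb): return ((p1-p0)/.6).round(4).tolist()+((Rb*Ra.inv()).as_rotvec()/np.pi).round(4).tolist()
E
python3 - <<'E'
from plan import *
p0=np.array([.4419,.1753,.0032]);Ra=z(np.pi*(-.087+1.0))*R0
for th,cr in((0,(-.06,0,.16)),(10,(-.06,0,.16)),(30,(-.04,0,.135))):
    p,Rg=lockpose(np.radians(th),cr,-1,OFF);print(th,cr,p.round(4),delta(p0,Ra,p,Rg))
E
```

```text
0 (-0.06, 0, 0.16) [ 0.4536 -0.0334  0.151 ] [0.0195, -0.3478, 0.2463, 0.0, 0.0, -0.0721]
10 (-0.06, 0, 0.16) [ 0.4568 -0.0335  0.132 ] [0.0249, -0.348, 0.2147, 0.0045, -0.0555, -0.0719]
30 (-0.04, 0, 0.135) [ 0.4928 -0.0347  0.0722] [0.0848, -0.35, 0.115, 0.0134, -0.1665, -0.0704]
```

Request:
step_arm:
  commands: [30, 0, 0, 0.05, 0, 0, 0, 30, 0, 0, 0.12, 0, 0, 0, 30, 0.005, -0.06, 0.18, 0, 0, -0.02, 30, 0.012, -0.15, 0.2147, 0.001, -0.02, -0.04, 30, 0.02, -0.25, 0.2147, 0.0045, -0.04, -0.06, 30, 0.025, -0.348, 0.2147, 0.0045, -0.0555, -0.0719, 30, 0.025, -0.348, 0.2147, 0.0045, -0.0555, -0.0719, 30, 0.025, -0.348, 0.2147, 0.0045, -0.0555, -0.0719, 30, 0.025, -0.348, 0.2147, 0.0045, -0.0555, -0.0719, 30, 0.025, -0.348, 0.2147, 0.0045, -0.0555, -0.0719]

```text
clock: 7.75
position: [0.4571, -0.0322, 0.1325]
ee_rot: [0.015, 0.996, -0.001, 0.087]
ft_force: [0.6, 0.5, -2.9]
grip_width: 0.468
grasp_force: 92.3
```

```bash
python3 -c "
from h import *
from plan import *
o=get_obs();print(o['joint_pos'].round(3),o['position'].round(4),o['ft_force'].round(1))
b=save('top','pics/t3.png');a=save('scene','pics/s3.png')
p=o['position'];F=R.from_quat(o['ee_rot'])
cr=p+F.apply([-.110,0,-.009]);print('pred crown',cr.round(4),'px',proj('scene',cr).round(1),proj('top',cr).round(1))
A=cv2.resize(a[140:290,170:320],(600,600),interpolation=cv2.INTER_CUBIC)
cv2.imwrite('pics/c5.png',A[:,:,::-1])"
```

```text
[ 1.391 -0.085 -1.343  2.096 -0.111  0.893  1.644] [ 0.4571 -0.0322  0.1325] [ 0.6  0.5 -2.9]
pred crown [ 0.5638 -0.0355  0.1604] px [231.4 202.1] [256.2 159.2]
```

View pics/c5.png

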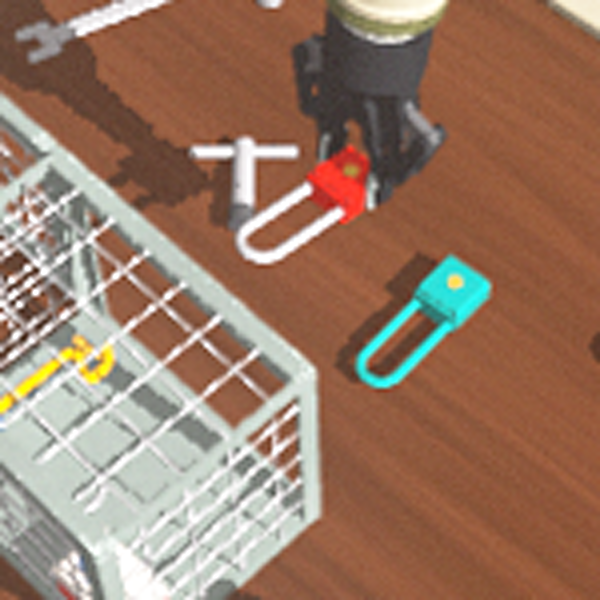

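```bash
python3 -c "
from h import *
from plan import *
o=get_obs();p=o['position'];F=R.from_quat(o['ee_rot'])
u=F.apply([-1,0,0]);cr=p+F.apply([-.110,0,-.009])
for n,f in(('scene','pics/s3.png'),('top','pics/t3.png')):
    im=cv2.imread(f);hsv=cv2.cvtColor(im,cv2.COLOR_BGR2HSV);m=cv2.inRange(hsv,np.array((0,0,135)),np.array((180,60,255)))
    c=proj(n,cr);d=proj(n,cr+.004*u)-c;e=d/np.linalg.norm(d);s=np.array([-e[1],e[0]]);px=np.linalg.norm(d)/4
    q=cv2.findNonZero(m)[:,0].astype(float)-c;al=q@e;la=q@s
    k=(abs(la)<18/1e0*px*1.0)&(al<12*px)&(al>-40*px);print(n,'px/mm',px.round(3),'n',k.sum(),'max along (mm from pred crown; expect 4)',np.sort(al[k]/px)[-5:].round(1),'lateral mean mm',(la[k&(al<-8*px)]/px).mean().round(1), 'lat range',(la[k]/px).min().round(1),(la[k]/px).max().round(1))
"
```

```text
scene px/mm 0.302 n 80 max along (mm from pred crown; expect 4) [3.5 4.4 4.5 5.3 6.3] lateral mean mm 0.6 lat range -17.5 17.6
top px/mm 0.369 n 97 max along (mm from pred crown; expect 4) [3.4 5.7 5.8 5.9 5.9] lateral mean mm 2.6 lat range -17.2 16.4
```

```bash
sed -i 's/OFF=\[.110/OFF=[.1115/' plan.py; python3 - <<'E'
from plan import *
Ra=R.from_rotvec(np.pi*np.array([.0045,-.0555,-.0719]))*z(np.pi*.913)*R0
p0=np.array([.4569,-.0335,.1320]);o=np.array([1.391,-.085,-1.343,2.096,-.111,.893,1.644])
q=o
for th,cr in((20,(-.04,0,.14)),(32,(-.03,0,.135)),(32,(0.03,0,.14)),(34,(.042,0,.16)),(35,(.055,0,.183)),(35,(.060,0,.183))):
    p,Rg=lockpose(np.radians(th),cr,-1,OFF);q,tr,e=track(q,p,Rg,30);print(th,cr,p.round(4),delta(p0,Ra,p,Rg),q.round(2),np.abs(e).max().round(4))
E
```

```text
20 (-0.04, 0, 0.14) [ 0.4819 -0.0343  0.0934] [0.0416, -0.0014, -0.0643, -0.0019, -0.0555, -0.0] [ 1.35 -0.12 -1.3   2.25 -0.21  0.59  1.72] 0.0
32 (-0.03, 0, 0.135) [ 0.5038 -0.035   0.0683] [0.0781, -0.0026, -0.1062, -0.0041, -0.1221, -0.0] [ 1.3  -0.08 -1.28  2.4  -0.28  0.22  1.8 ] 0.0
32 (0.03, 0, 0.14) [ 0.5637 -0.037   0.0733] [0.1781, -0.0059, -0.0979, -0.0041, -0.1221, -0.0] [ 1.06  0.17 -1.11  2.27  0.63  0.29  0.97] 0.0
34 (0.042, 0, 0.16) [ 0.5781 -0.0375  0.0902] [0.202, -0.0067, -0.0697, -0.0044, -0.1333, -0.0] [ 1.08  0.15 -1.13  2.25  0.61  0.28  0.99] 0.0
35 (0.055, 0, 0.183) [ 0.5923 -0.038   0.1117] [0.2257, -0.0075, -0.0339, -0.0046, -0.1388, -0.0] [ 1.14  0.14 -1.19  2.22  0.53  0.3   1.07] 0.0
35 (0.06, 0, 0.183) [ 0.5973 -0.0381  0.1117] [0.2341, -0.0077, -0.0339, -0.0046, -0.1388, -0.0] [ 1.11  0.15 -1.17  2.21  0.56  0.3   1.04] 0.0
```

Request:
step_arm:
  commands: [30, 0.02, -0.0007, -0.03, -0.001, -0.028, 0, 30, 0.0416, -0.0014, -0.0643, -0.0019, -0.0555, 0, 30, 0.0755, -0.0026, -0.0867, -0.003, -0.0888, 0, 30, 0.11, -0.004, -0.092, -0.0035, -0.1, 0, 30, 0.1408, -0.005, -0.096, -0.004, -0.111, 0, 30, 0.1781, -0.006, -0.098, -0.0041, -0.1221, 0, 30, 0.1781, -0.006, -0.098, -0.0041, -0.1221, 0, 30, 0.202, -0.0067, -0.07, -0.0044, -0.1333, 0, 30, 0.2257, -0.0075, -0.034, -0.0046, -0.1388, 0, 30, 0.2257, -0.0075, -0.034, -0.0046, -0.1388, 0]

```text
clock: 9.1
position: [0.5942, -0.0389, 0.1149]
ee_rot: [0.016, 0.953, -0.005, 0.303]
ft_force: [-0.7, -0.1, -3.6]
grip_width: 0.47
grasp_force: 92.5
```

```bash
cat > look.py <<'E'
from h import *
from plan import *
import sys
o=get_obs();p=o['position'];F=R.from_quat(o['ee_rot']);cr=p+F.apply([-.1115,0,-.009])
l=z(.033).apply(cr-np.array([.6235,-.039,0]))
u=F.apply([-1,0,0]);print('q',o['joint_pos'].round(2),'crown locker mm',(l*1e3).round(1),'theta',np.degrees(np.arcsin(u[2])).round(1),'F',o['ft_force'].round(1),'M',o['torque'].round(2),'grip',o['grip_width'].round(3))
if len(sys.argv)>1:
    a=save('scene','pics/s%s.png'%sys.argv[1]);b=save('top','pics/t%s.png'%sys.argv[1])
    A=cv2.resize(a[190:270,150:250],(800,640),interpolation=cv2.INTER_CUBIC)[:600,:800]
    B=cv2.resize(b[70:150,225:295],(525,600),interpolation=cv2.INTER_CUBIC)
    cv2.imwrite('pics/v%s.png'%sys.argv[1],cv2.resize(np.hstack([A,B]),(800,362))[:,:,::-1])
    print('px',proj('scene',cr).round(1),proj('top',cr).round(1))
E
python3 look.py 6
```

```text
Traceback (most recent call last):
  File "look.py", line 6, in <module>
    u=F.apply([-1,0,0]);print('q',o['joint_pos'].round(2),'crown locker mm',(l*1e3).round(1),'theta',np.degrees(np.arcsin(u[2])).round(1),'F',o['ft_force'].round(1),'M',o['torque'].round(2),'grip',o['grip_width'].round(3))
                                                                                                                                                                                                     ^^^^^^^^^^^^^^^^^^^^^
AttributeError: 'float' object has no attribute 'round'
```

```bash
sed -i "s/o\['grip_width'\].round(3)/round(o['grip_width'],3)/" look.py; python3 look.py 6
```

```text
q [ 1.09  0.17 -1.15  2.18  0.58  0.33  1.03] crown locker mm [ 56.5  -0.9 186.5] theta 35.2 F [-0.7 -0.1 -3.6] M [ 0.02  1.08 -0.02] grip 0.47
px [199.3 221. ] [258.5 114.7]
```

View pics/v6.png

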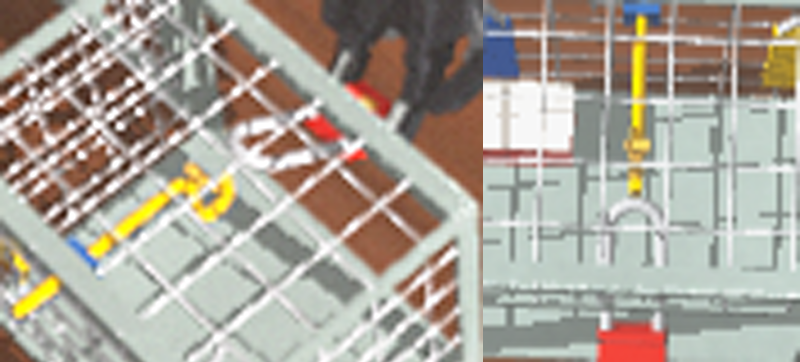

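The crown is now inside, under the roof, centred on the hook just before its tip (right view, 636,200 against 637,193). I'll advance and feel for the latch.

Request:
step_arm:
  commands: [30, 0.005, 0, 0, 0, 0, 0, 30, 0.01, 0, 0, 0, 0, 0, 30, 0.015, 0, 0, 0, 0, 0, 30, 0.02, -0.0007, 0, 0, 0, 0, 30, 0.02, -0.0007, 0, 0, 0, 0, 30, 0.02, -0.0007, 0, 0, 0, 0, 30, 0.02, -0.0007, 0, 0, 0, 0, 30, 0.02, -0.0007, 0, 0, 0, 0, 30, 0.02, -0.0007, 0, 0, 0, 0, 30, 0.02, -0.0007, 0, 0, 0, 0]

```text
clock: 10.45
position: [0.6045, -0.0387, 0.1124]
ee_rot: [0.016, 0.954, -0.005, 0.301]
ft_force: [0.3, -0.0, -2.4]
grip_width: 0.466
grasp_force: 92.5
```

```bash
python3 look.py
```

```text
q [ 1.03  0.2  -1.1   2.15  0.64  0.34  0.98] crown locker mm [ 67.2  -0.3 183.7] theta 35.0 F [ 0.3 -0.  -2.4] M [-0.03  1.01 -0.04] grip 0.466
```

Request:
step_arm:
  commands: [30, 0.002, 0, 0, 0, 0, 0, 30, 0.004, 0, 0, 0, 0, 0, 30, 0.006, 0, 0, 0, 0, 0, 30, 0.008, -0.0003, 0, 0, 0, 0, 30, 0.01, -0.0003, 0, 0, 0, 0, 30, 0.01, -0.0003, 0, 0, 0, 0, 30, 0.01, -0.0003, 0, 0, 0, 0, 30, 0.01, -0.0003, 0, 0, 0, 0, 30, 0.01, -0.0003, 0, 0, 0, 0, 30, 0.01, -0.0003, 0, 0, 0, 0]

```text
clock: 11.7
position: [0.6105, -0.0389, 0.1124]
ee_rot: [0.016, 0.954, -0.005, 0.301]
ft_force: [-0.6, 0.7, -3.9]
grip_width: 0.471
grasp_force: 92.5
```

Request:
step_arm:
  commands: [30, 0.001, 0, 0, 0, 0, 0, 30, 0.002, 0, 0, 0, 0, 0, 30, 0.003, 0, 0, 0, 0, 0, 30, 0.004, 0, 0, 0, 0, 0, 30, 0.005, 0, 0, 0, 0, 0, 30, 0.005, 0, 0, 0, 0, 0, 30, 0.005, 0, 0, 0, 0, 0, 30, 0.005, 0, 0, 0, 0, 0, 30, 0.005, 0, 0, 0, 0, 0, 30, 0.005, 0, 0, 0, 0, 0]

```text
clock: 12.95
position: [0.6134, -0.0389, 0.1123]
ee_rot: [0.016, 0.954, -0.005, 0.301]
ft_force: [-2.8, -0.0, -3.3]
grip_width: 0.467
grasp_force: 92.5
```

```bash
python3 look.py
```

```text
q [ 0.99  0.22 -1.07  2.13  0.68  0.35  0.95] crown locker mm [ 76.1  -0.2 183.6] theta 35.0 F [-2.8 -0.  -3.3] M [0.08 1.49 0.03] grip 0.467
```

Request:
step_arm:
  commands: [30, 0.001, 0, 0, 0, 0, 0, 30, 0.002, 0, 0, 0, 0, 0, 30, 0.003, 0, 0, 0, 0, 0, 30, 0.0035, 0, 0, 0, 0, 0, 30, 0.0035, 0, 0, 0, 0, 0, 30, 0.0035, 0, 0, 0, 0, 0, 30, 0.0035, 0, 0, 0, 0, 0, 30, 0.0035, 0, 0, 0, 0, 0, 30, 0.0035, 0, 0, 0, 0, 0, 30, 0.0035, 0, 0, 0, 0, 0]

```text
clock: 14.2
position: [0.6156, -0.0389, 0.1123]
ee_rot: [0.016, 0.954, -0.005, 0.301]
ft_force: [-4.2, -0.2, -4.1]
grip_width: 0.472
grasp_force: 92.5
```

```bash
python3 look.py
```

```text
q [ 0.99  0.23 -1.07  2.13  0.69  0.35  0.95] crown locker mm [ 78.3  -0.2 183.7] theta 35.0 F [-4.2 -0.2 -4.1] M [ 0.01  1.72 -0.11] grip 0.472
```

Request:
step_arm:
  commands: [30, 0.0005, 0, 0, 0, 0, 0, 30, 0.001, 0, 0, 0, 0, 0, 30, 0.0015, 0, 0, 0, 0, 0, 30, 0.002, 0, 0, 0, 0, 0, 30, 0.002, 0, 0, 0, 0, 0, 30, 0.002, 0, 0, 0, 0, 0, 30, 0.002, 0, 0, 0, 0, 0, 30, 0.002, 0, 0, 0, 0, 0, 30, 0.002, 0, 0, 0, 0, 0, 30, 0.002, 0, 0, 0, 0, 0]

```text
clock: 15.45
position: [0.6168, -0.0388, 0.1124]
ee_rot: [0.016, 0.954, -0.005, 0.301]
ft_force: [-4.9, -0.9, -5.5]
grip_width: 0.467
grasp_force: 92.5
```

Request:
step_arm:
  commands: [30, 0.0005, 0, 0, 0, 0, 0, 30, 0.001, 0, 0, 0, 0, 0, 30, 0.0015, 0, 0, 0, 0, 0, 30, 0.0015, 0, 0, 0, 0, 0, 30, 0.0015, 0, 0, 0, 0, 0, 30, 0.0015, 0, 0, 0, 0, 0, 30, 0.0015, 0, 0, 0, 0, 0, 30, 0.0015, 0, 0, 0, 0, 0, 30, 0.0015, 0, 0, 0, 0, 0, 30, 0.0015, 0, 0, 0, 0, 0]

```text
clock: 16.7
position: [0.6177, -0.0388, 0.1124]
ee_rot: [0.016, 0.954, -0.005, 0.301]
ft_force: [-4.9, -0.3, -5.0]
grip_width: 0.468
grasp_force: 92.5
```

```bash
python3 look.py
```

```text
q [ 0.98  0.23 -1.06  2.12  0.69  0.36  0.94] crown locker mm [ 80.4  -0.  183.7] theta 35.0 F [-4.9 -0.3 -5. ] M [ 0.04  2.   -0.09] grip 0.468
```

Request:
step_arm:
  commands: [30, 0.0005, 0, 0, 0, 0, 0, 30, 0.001, 0, 0, 0, 0, 0, 30, 0.0013, 0, 0, 0, 0, 0, 30, 0.0013, 0, 0, 0, 0, 0, 30, 0.0013, 0, 0, 0, 0, 0, 30, 0.0013, 0, 0, 0, 0, 0, 30, 0.0013, 0, 0, 0, 0, 0, 30, 0.0013, 0, 0, 0, 0, 0, 30, 0.0013, 0, 0, 0, 0, 0, 30, 0.0013, 0, 0, 0, 0, 0]

```text
clock: 17.95
position: [0.6185, -0.0388, 0.1123]
ee_rot: [0.016, 0.954, -0.005, 0.301]
ft_force: [-5.2, -0.4, -6.1]
grip_width: 0.47
grasp_force: 92.5
```

```bash
python3 look.py
```

```text
q [ 0.97  0.23 -1.06  2.12  0.7   0.36  0.94] crown locker mm [ 81.1  -0.  183.6] theta 35.0 F [-5.2 -0.4 -6.1] M [-0.05  2.22 -0.09] grip 0.47
```

Request:
step_arm:
  commands: [30, 0.0005, 0, 0, 0, 0, 0, 30, 0.001, 0, 0, 0, 0, 0, 30, 0.0013, 0, 0, 0, 0, 0, 30, 0.0013, 0, 0, 0, 0, 0, 30, 0.0013, 0, 0, 0, 0, 0, 30, 0.0013, 0, 0, 0, 0, 0, 30, 0.0013, 0, 0, 0, 0, 0, 30, 0.0013, 0, 0, 0, 0, 0, 30, 0.0013, 0, 0, 0, 0, 0, 30, 0.0013, 0, 0, 0, 0, 0]

```text
clock: 19.2
position: [0.6188, -0.0389, 0.112]
ee_rot: [0.016, 0.954, -0.005, 0.3]
ft_force: [-7.2, -0.1, -5.1]
grip_width: 0.471
grasp_force: 92.5
```

```bash
python3 look.py
```

```text
q [ 0.97  0.24 -1.06  2.12  0.7   0.36  0.94] crown locker mm [ 81.6  -0.  183.2] theta 34.9 F [-7.2 -0.1 -5.1] M [ 0.05  2.5  -0.11] grip 0.471
```

Request:
step_arm:
  commands: [30, -0.0015, 0, 0, 0, 0, 0, 30, -0.0015, 0, -0.002, 0, 0, 0, 30, -0.0015, 0, -0.004, 0, 0, 0, 30, -0.0015, 0, -0.006, 0, 0, 0, 30, -0.0015, 0, -0.008, 0, 0, 0, 30, -0.0015, 0, -0.01, 0, 0, 0, 30, -0.0015, 0, -0.012, 0, 0, 0, 30, -0.0015, 0, -0.012, 0, 0, 0, 30, -0.0015, 0, -0.012, 0, 0, 0, 30, -0.0015, 0, -0.012, 0, 0, 0]

```text
clock: 20.45
position: [0.6183, -0.0388, 0.1051]
ee_rot: [0.016, 0.954, -0.005, 0.301]
ft_force: [-2.8, 1.4, -2.3]
grip_width: 0.466
grasp_force: 92.7
```

```bash
python3 look.py
```

```text
q [ 0.94  0.24 -1.03  2.13  0.73  0.35  0.9 ] crown locker mm [8.100e+01 1.000e-01 1.764e+02] theta 35.0 F [-2.8  1.4 -2.3] M [0.09 1.15 0.15] grip 0.466
```

Request:
step_arm:
  commands: [30, 0, 0, -0.002, 0, 0, 0, 30, 0, 0, -0.004, 0, 0, 0, 30, 0, 0, -0.006, 0, 0, 0, 30, 0, 0, -0.008, 0, 0, 0, 30, 0, 0, -0.01, 0, 0, 0, 30, 0, 0, -0.012, 0, 0, 0, 30, 0, 0, -0.014, 0, 0, 0, 30, 0, 0, -0.016, 0, 0, 0, 30, 0, 0, -0.016, 0, 0, 0, 30, 0, 0, -0.016, 0, 0, 0]

```text
clock: 21.7
position: [0.6186, -0.0388, 0.0958]
ee_rot: [0.016, 0.954, -0.005, 0.301]
ft_force: [1.0, 0.8, -2.9]
grip_width: 0.47
grasp_force: 92.5
```

```bash
python3 look.py
```

```text
q [ 0.9   0.25 -0.99  2.13  0.78  0.33  0.85] crown locker mm [ 81.3   0.  167.1] theta 35.0 F [ 1.   0.8 -2.9] M [0.01 0.99 0.01] grip 0.47
```

Request:
step_arm:
  commands: [30, 0.0005, 0, -0.0015, 0, 0, 0, 30, 0.001, 0, -0.003, 0, 0, 0, 30, 0.001, 0, -0.0045, 0, 0, 0, 30, 0.001, 0, -0.006, 0, 0, 0, 30, 0.001, 0, -0.0075, 0, 0, 0, 30, 0.001, 0, -0.009, 0, 0, 0, 30, 0.001, 0, -0.01, 0, 0, 0, 30, 0.001, 0, -0.01, 0, 0, 0, 30, 0.001, 0, -0.01, 0, 0, 0, 30, 0.001, 0, -0.01, 0, 0, 0]

```text
clock: 22.95
position: [0.619, -0.0389, 0.0896]
ee_rot: [0.016, 0.954, -0.005, 0.301]
ft_force: [-0.1, -0.6, -2.2]
grip_width: 0.47
grasp_force: 92.4
```

```bash
python3 look.py
```

```text
q [ 0.87  0.26 -0.96  2.14  0.82  0.32  0.82] crown locker mm [ 81.6  -0.  160.9] theta 35.0 F [-0.1 -0.6 -2.2] M [0.04 0.98 0.01] grip 0.47
```

Request:
step_arm:
  commands: [30, 0.0005, 0, -0.001, 0, 0, 0, 30, 0.0005, 0, -0.0015, 0, 0, 0, 30, 0.0005, 0, -0.002, 0, 0, 0, 30, 0.0005, 0, -0.0025, 0, 0, 0, 30, 0.0005, 0, -0.003, 0, 0, 0, 30, 0.0005, 0, -0.0035, 0, 0, 0, 30, 0.0005, 0, -0.0035, 0, 0, 0, 30, 0.0005, 0, -0.0035, 0, 0, 0, 30, 0.0005, 0, -0.0035, 0, 0, 0, 30, 0.0005, 0, -0.0035, 0, 0, 0]

```text
clock: 24.2
position: [0.6197, -0.0388, 0.0879]
ee_rot: [0.016, 0.953, -0.005, 0.301]
ft_force: [2.3, 0.4, 3.2]
grip_width: 0.472
grasp_force: 92.6
```

```bash
python3 look.py
```

```text
q [ 0.86  0.27 -0.95  2.14  0.83  0.32  0.81] crown locker mm [ 82.3   0.  159.3] theta 35.0 F [2.3 0.4 3.2] M [-0.1  -0.59 -0.1 ] grip 0.472
```

```bash
python3 - <<'E'
from plan import *
from workcell import *
o=get_obs();q=o['joint_pos'].copy();p0=o['position'];Ra=R.from_quat(o['ee_rot'])
import pickle
cr=p0+Ra.apply([-.1115,0,-.009])+np.array([.0,0,.0005]);ax=z(-.033).apply([0,-1,0])
prev=q
for d in(1,2,3,4,5,6,7,8,9,10,12,14,16,18,20,22,25,28,31,34,36):
    Rg=R.from_rotvec(ax*np.radians(d))*Ra;p=cr+Rg.apply([.1115,0,.009]);q2,tr,e=track(q,p,Rg,10);dq=q2-q
    print(d,delta(p0,Ra,p,Rg),'q',q2.round(2),'max rows',(np.abs(dq)/np.array([2.22,2.22,2.79,2.79,3.14,3.14,3.14])/.7*8).max().round(2),np.abs(e).max().round(5));q=q2
E
```

```text
1 [0.0021, -0.0001, -0.0017, -0.0002, -0.0056, -0.0] q [ 0.85  0.23 -0.92  2.19  0.87  0.26  0.75] max rows 0.21 0.0
2 [0.0042, -0.0001, -0.0041, -0.0004, -0.0111, -0.0] q [ 0.8   0.22 -0.87  2.2   0.94  0.23  0.67] max rows 0.27 0.0
3 [0.0064, -0.0002, -0.0065, -0.0005, -0.0167, -0.0] q [ 0.75  0.21 -0.82  2.22  1.03  0.2   0.58] max rows 0.35 0.0
4 [0.0086, -0.0003, -0.0089, -0.0007, -0.0222, 0.0] q [ 0.69  0.2  -0.75  2.23  1.15  0.18  0.45] max rows 0.46 1e-05
5 [0.0109, -0.0004, -0.0112, -0.0009, -0.0278, 0.0] q [ 0.63  0.2  -0.69  2.25  1.32  0.15  0.27] max rows 0.63 1e-05
6 [0.0132, -0.0004, -0.0135, -0.0011, -0.0333, 0.0] q [ 0.61  0.2  -0.67  2.26  1.53  0.15  0.06] max rows 0.8 2e-05
7 [0.0156, -0.0005, -0.0158, -0.0013, -0.0389, -0.0] q [ 0.65  0.21 -0.71  2.27  1.75  0.16 -0.15] max rows 0.78 1e-05
8 [0.0179, -0.0006, -0.018, -0.0015, -0.0444, 0.0] q [ 0.71  0.23 -0.77  2.27  1.91  0.19 -0.3 ] max rows 0.6 0.0
9 [0.0204, -0.0007, -0.0202, -0.0016, -0.05, -0.0] q [ 0.76  0.26 -0.83  2.28  2.03  0.22 -0.4 ] max rows 0.44 0.0
10 [0.0228, -0.0008, -0.0223, -0.0018, -0.0555, 
[... 655 characters left out ...]
22 [0.055, -0.0018, -0.0443, -0.004, -0.1222, 0.0] q [ 0.98  0.59 -1.06  2.36  2.66  0.66 -0.75] max rows 0.26 0.0
25 [0.0637, -0.0021, -0.0487, -0.0046, -0.1388, 0.0] q [ 0.98  0.67 -1.05  2.36  2.75  0.75 -0.77] max rows 0.38 0.0
28 [0.0726, -0.0024, -0.0526, -0.0051, -0.1555, 0.0] q [ 0.97  0.74 -1.02  2.37  2.84  0.84 -0.79] max rows 0.37 0.0
31 [0.0817, -0.0027, -0.0561, -0.0057, -0.1721, -0.0] q [ 0.96  0.81 -1.    2.36  2.93  0.92 -0.8 ] max rows 0.35 0.0
34 [0.091, -0.003, -0.0591, -0.0062, -0.1888, -0.0] q [ 0.95  0.87 -0.97  2.36  3.01  1.   -0.81] max rows 0.34 0.0
36 [0.0973, -0.0032, -0.0608, -0.0066, -0.1999, -0.0] q [ 0.94  0.92 -0.95  2.35  3.07  1.05 -0.81] max rows 0.22 0.0
```

Request:
step_arm:
  commands: [30, 0.003, -0.0001, 0, -0.0002, -0.0056, 0, 30, 0.0052, -0.0001, -0.0021, -0.0004, -0.0111, 0, 30, 0.0074, -0.0002, -0.0045, -0.0005, -0.0167, 0, 30, 0.0096, -0.0003, -0.0069, -0.0007, -0.0222, 0, 30, 0.0119, -0.0004, -0.0092, -0.0009, -0.0278, 0, 30, 0.0142, -0.0004, -0.0115, -0.0011, -0.0333, 0, 30, 0.0166, -0.0005, -0.0138, -0.0013, -0.0389, 0, 30, 0.0189, -0.0006, -0.016, -0.0015, -0.0444, 0, 30, 0.0214, -0.0007, -0.0182, -0.0016, -0.05, 0, 30, 0.0238, -0.0008, -0.0203, -0.0018, -0.0555, 0]

```text
clock: 25.45
position: [0.633, -0.039, 0.0746]
ee_rot: [0.015, 0.924, -0.006, 0.382]
ft_force: [-0.0, -0.2, -2.5]
grip_width: 0.472
grasp_force: 92.6
```

```bash
python3 look.py
```

```text
q [ 0.69  0.27 -0.76  2.25  2.06  0.21 -0.43] crown locker mm [ 82.    0.4 159.8] theta 45.0 F [-0.  -0.2 -2.5] M [-0.01  1.   -0.09] grip 0.472
```

Request:
step_arm:
  commands: [30, 0.0051, -0.0001, -0.0041, -0.0004, -0.0111, 0, 30, 0.0102, -0.0003, -0.0081, -0.0008, -0.0222, 0, 30, 0.0155, -0.0005, -0.0118, -0.0011, -0.0333, 0, 30, 0.021, -0.0006, -0.0154, -0.0015, -0.0444, 0, 30, 0.0265, -0.0008, -0.0188, -0.0019, -0.0556, 0, 30, 0.0322, -0.001, -0.022, -0.0022, -0.0667, 0, 30, 0.0409, -0.0013, -0.0264, -0.0028, -0.0833, 0, 30, 0.0498, -0.0016, -0.0303, -0.0033, -0.1, 0, 30, 0.0589, -0.0019, -0.0338, -0.0039, -0.1166, 0, 30, 0.0682, -0.0022, -0.0368, -0.0044, -0.1333, 0]

```text
clock: 26.7
position: [0.6737, -0.0405, 0.052]
ee_rot: [0.014, 0.824, -0.009, 0.566]
ft_force: [-0.1, -0.9, -1.9]
grip_width: 0.471
grasp_force: 92.6
```

```bash
python3 look.py 9
```

```text
q [ 0.9   0.81 -0.95  2.31  2.97  0.94 -0.85] crown locker mm [8.180e+01 1.000e-01 1.593e+02] theta 69.0 F [-0.1 -0.9 -1.9] M [ 0.09  1.41 -0.03] grip 0.471
px [193.7 232. ] [258.3 108.6]
```

View pics/v9.png

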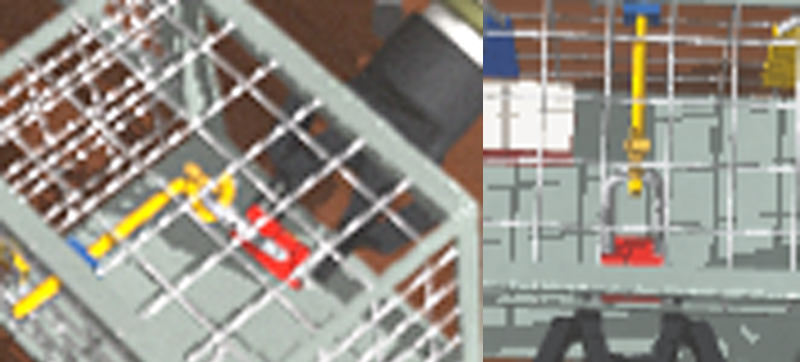

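The hook tip is now inside the U (right view, 637,185) and the crown sits at seat height. I'll tilt it further, nearly upright, so it barely swings on release.

```bash
python3 - <<'E'
from plan import *
from workcell import *
o=get_obs();q=o['joint_pos'].copy();p0=o['position'];Ra=R.from_quat(o['ee_rot'])
cr=p0+Ra.apply([-.1115,0,-.009])+np.array([.0003,0,.0003]);ax=z(-.033).apply([0,-1,0])
for d in(3,6,9):
    Rg=R.from_rotvec(ax*np.radians(d))*Ra;p=cr+Rg.apply([.1115,0,.009]);q,tr,e=track(q,p,Rg,20);print(d,delta(p0,Ra,p,Rg),q.round(2),np.abs(e).max().round(5))
Rn,pn=Rg,p
for th,c in((69,(.07,0,.159)),(58,(.06,0,.155)),(45,(.045,0,.15)),(32,(.02,0,.14)),(20,(-.03,0,.15)),(5,(-.06,0,.17))):
    p,Rg=lockpose(np.radians(th),c,-1,OFF);q,tr,e=track(q,p,Rg,30);print(th,c,p.round(3),delta(pn,Rn,p,Rg),q.round(2),np.abs(e).max().round(5),clear(np.radians(th),c,G) if 0 else '')
E
```

```text
3 [0.0099, -0.0003, -0.002, -0.0005, -0.0167, 0.0] [ 0.9   0.9  -0.9   2.35  3.09  1.08 -0.86] 0.0
6 [0.0195, -0.0006, -0.004, -0.0011, -0.0333, 0.0] [ 0.88  0.96 -0.87  2.33  3.17  1.15 -0.87] 0.0
9 [0.0291, -0.0009, -0.0056, -0.0016, -0.05, 0.0] [ 0.86  1.02 -0.84  2.31  3.24  1.21 -0.87] 0.0
69 (0.07, 0, 0.159) [ 0.662 -0.04   0.052] [-0.0492, 0.0016, 0.0055, 0.0011, 0.0497, 0.0002] [ 0.92  0.84 -0.94  2.39  3.02  1.02 -0.86] 0.0 
58 (0.06, 0, 0.155) [ 0.632 -0.039  0.056] [-0.099, 0.0033, 0.0121, 0.0031, 0.1107, 0.0002] [ 0.97  0.58 -1.03  2.41  2.73  0.71 -0.83] 0.0 
45 (0.045, 0, 0.15) [ 0.596 -0.038  0.065] [-0.159, 0.0053, 0.0273, 0.0055, 0.1829, 0.0003] [ 0.89  0.24 -0.95  2.37  2.3   0.26 -0.66] 0.0 
32 (0.02, 0, 0.14) [ 0.554 -0.037  0.073] [-0.2295, 0.0076, 0.0415, 0.0079, 0.2551, 0.0003] [ 0.97  0.1  -1.01  2.29  0.46  0.26  1.11] 1e-05 
20 (-0.03, 0, 0.15) [ 0.492 -0.035  0.103] [-0.3327, 0.011, 0.0917, 0.0102, 0.3217, 0.0004] [ 1.13 -0.07 -1.11  2.22 -0.1   0.61  1.62] 0.0 
5 (-0.06, 0, 0.17) [ 0.453 -0.033  0.151] [-0.3969, 0.0131, 0.1715, 0.013, 0.405, 0.0005] [ 1.13 -0.   -1.13  2.02  0.    1.03  1.54] 0.0
```

Request:
step_arm:
  commands: [30, 0.005, -0.0001, -0.001, -0.0003, -0.0083, 0, 30, 0.0099, -0.0003, -0.002, -0.0005, -0.0167, 0, 30, 0.0147, -0.0004, -0.003, -0.0008, -0.025, 0, 30, 0.0195, -0.0006, -0.004, -0.0011, -0.0333, 0, 30, 0.0243, -0.0007, -0.0048, -0.0013, -0.0417, 0, 30, 0.0291, -0.0009, -0.0056, -0.0016, -0.05, 0, 30, 0.0291, -0.0009, -0.0056, -0.0016, -0.05, 0, 30, 0.0291, -0.0009, -0.0056, -0.0016, -0.05, 0, 30, 0.0291, -0.0009, -0.0056, -0.0016, -0.05, 0, 30, 0.0291, -0.0009, -0.0056, -0.0016, -0.05, 0]

```text
clock: 28.05
position: [0.692, -0.0412, 0.0501]
ee_rot: [0.013, 0.777, -0.01, 0.629]
ft_force: [1.2, 0.4, -3.6]
grip_width: 0.47
grasp_force: 92.6
```

```bash
python3 look.py
```

```text
q [ 0.87  0.97 -0.88  2.27  3.19  1.14 -0.87] crown locker mm [8.290e+01 1.000e-01 1.611e+02] theta 78.0 F [ 1.2  0.4 -3.6] M [0.01 1.61 0.  ] grip 0.47
```

Request:
step_arm:
  commands: [30, 0, 0, -0.001, 0, 0, 0, 30, -0.0005, 0, -0.002, 0, 0, 0, 30, -0.0005, 0, -0.003, 0, 0, 0, 30, -0.0005, 0, -0.0035, 0, 0, 0, 30, -0.0005, 0, -0.0035, 0, 0, 0, 30, -0.0005, 0, -0.0035, 0, 0, 0, 30, -0.0005, 0, -0.0035, 0, 0, 0, 30, -0.0005, 0, -0.0035, 0, 0, 0, 30, -0.0005, 0, -0.0035, 0, 0, 0, 30, -0.0005, 0, -0.0035, 0, 0, 0]

```text
clock: 29.3
position: [0.6918, -0.0412, 0.048]
ee_rot: [0.013, 0.777, -0.01, 0.63]
ft_force: [0.6, -0.1, 2.1]
grip_width: 0.467
grasp_force: 92.6
```

```bash
python3 look.py
```

```text
q [ 0.86  0.98 -0.88  2.27  3.19  1.15 -0.87] crown locker mm [8.26e+01 1.00e-01 1.59e+02] theta 78.0 F [ 0.6 -0.1  2.1] M [ 0.06  0.48 -0.03] grip 0.467
```

Request:
step_arm:
  commands: [38, 0, 0, 0.0005, 0, 0, 0, 39, 0, 0, 0.0005, 0, 0, 0, 40, 0, 0, 0.0005, 0, 0, 0, 41, 0, 0, 0.0005, 0, 0, 0, 42, 0, 0, 0.0005, 0, 0, 0, 43, 0, 0, 0.0005, 0, 0, 0, 44, 0, 0, 0.0005, 0, 0, 0, 46, 0, 0, 0.0005, 0, 0, 0, 50, 0, 0, 0.0005, 0, 0, 0, 56, 0, 0, 0.0005, 0, 0, 0]
  squeeze: 20

```text
clock: 30.55
position: [0.6916, -0.0412, 0.048]
ee_rot: [0.013, 0.777, -0.01, 0.629]
ft_force: [-0.4, 0.7, 0.3]
grip_width: 0.658
grasp_force: 0.0
```

Request:
step_arm:
  commands: [65, 0, 0, 0, 0, 0, 0, 75, 0, 0, 0, 0, 0, 0, 80, 0, 0, 0, 0, 0, 0, 80, 0, 0, 0, 0, 0, 0, 80, 0, 0, 0, 0, 0, 0, 80, 0, 0, 0, 0, 0, 0, 80, 0, 0, 0, 0, 0, 0, 80, 0, 0, 0, 0, 0, 0, 80, 0, 0, 0, 0, 0, 0, 80, 0, 0, 0, 0, 0, 0]

```text
clock: 31.8
position: [0.6916, -0.0412, 0.048]
ee_rot: [0.013, 0.777, -0.01, 0.629]
ft_force: [-1.2, 0.4, -0.3]
grip_width: 0.936
grasp_force: 0.0
```

```bash
python3 look.py; python3 - <<'E'
from plan import *
from workcell import *
o=get_obs();q=o['joint_pos'].copy();pn=o['position'];Rn=R.from_quat(o['ee_rot'])
for th,c in((69,(.07,0,.159)),(58,(.055,0,.155)),(45,(.045,0,.15)),(38,(.03,0,.145)),(32,(.02,0,.14)),(20,(-.03,0,.15)),(5,(-.06,0,.17))):
    p,Rg=lockpose(np.radians(th),c,-1,OFF);q,tr,e=track(q,p,Rg,30);print(th,c,p.round(3),delta(pn,Rn,p,Rg),q.round(2),np.abs(e).max().round(5))
E
```

```text
q [ 0.87  0.98 -0.88  2.27  3.19  1.14 -0.87] crown locker mm [ 82.5   0.  159. ] theta 78.0 F [-1.2  0.4 -0.3] M [0.04 1.06 0.01] grip 0.936
69 (0.07, 0, 0.159) [ 0.662 -0.04   0.052] [-0.0495, 0.0015, 0.0061, 0.0016, 0.05, -0.0001] [ 0.92  0.84 -0.94  2.39  3.02  1.02 -0.86] 0.0
58 (0.055, 0, 0.155) [ 0.627 -0.039  0.056] [-0.1077, 0.0034, 0.0127, 0.0036, 0.1111, -0.0001] [ 0.98  0.58 -1.04  2.42  2.74  0.71 -0.84] 0.00158
45 (0.045, 0, 0.15) [ 0.596 -0.038  0.065] [-0.1593, 0.0051, 0.0279, 0.006, 0.1833, -0.0] [ 0.89  0.24 -0.95  2.37  2.29  0.26 -0.66] 0.0
38 (0.03, 0, 0.145) [ 0.571 -0.037  0.069] [-0.2007, 0.0065, 0.0354, 0.0072, 0.2221, -0.0] [ 0.64  0.1  -0.69  2.35  1.1   0.11  0.45] 0.00017
32 (0.02, 0, 0.14) [ 0.554 -0.037  0.073] [-0.2298, 0.0075, 0.0421, 0.0083, 0.2555, -0.0] [ 0.98  0.11 -1.02  2.29  0.47  0.26  1.1 ] 0.0
20 (-0.03, 0, 0.15) [ 0.492 -0.035  0.103] [-0.3329, 0.0109, 0.0923, 0.0105, 0.3221, -0.0] [ 1.16 -0.07 -1.14  2.22 -0.1   0.61  1.62] 0.0
5 (-0.06, 0, 0.17) [ 0.453 -0.033  0.151] [-0.3972, 0.013, 0.1721, 0.0133, 0.4054, -0.0] [ 1.16  0.   -1.16  2.02  0.    1.03  1.54] 0.0
```

Request:
step_arm:
  commands: [80, -0.025, 0.0008, 0.003, 0.0008, 0.025, 0, 80, -0.0495, 0.0015, 0.0061, 0.0016, 0.05, 0, 80, -0.075, 0.0024, 0.009, 0.0026, 0.08, 0, 80, -0.0995, 0.0033, 0.0125, 0.0036, 0.111, 0, 80, -0.13, 0.0042, 0.02, 0.0048, 0.148, 0, 80, -0.159, 0.005, 0.028, 0.006, 0.1833, 0, 80, -0.17, 0.0055, 0.03, 0.0065, 0.195, 0, 80, -0.18, 0.006, 0.032, 0.007, 0.205, 0, 80, -0.19, 0.0063, 0.034, 0.0071, 0.215, 0, 80, -0.2, 0.0065, 0.0354, 0.0072, 0.2221, 0]

```text
clock: 33.05
position: [0.5749, -0.0384, 0.0687]
ee_rot: [0.016, 0.943, -0.008, 0.332]
ft_force: [1.1, 0.5, 0.1]
grip_width: 0.936
grasp_force: 0.0
```

Request:
step_arm:
  commands: [80, -0.01, 0.0003, 0.002, 0.0003, 0.01, 0, 80, -0.02, 0.0006, 0.004, 0.0006, 0.02, 0, 80, -0.03, 0.001, 0.007, 0.001, 0.033, 0, 80, -0.055, 0.002, 0.02, 0.0015, 0.05, 0, 80, -0.09, 0.003, 0.04, 0.0025, 0.075, 0, 80, -0.132, 0.0044, 0.057, 0.003, 0.1, 0, 80, -0.15, 0.005, 0.08, 0.004, 0.13, 0, 80, -0.17, 0.0055, 0.11, 0.005, 0.16, 0, 80, -0.19, 0.006, 0.137, 0.006, 0.18, 0, 80, -0.19, 0.006, 0.137, 0.006, 0.18, 0]

```text
clock: 34.3
position: [0.4619, -0.0354, 0.1514]
ee_rot: [0.017, 0.998, -0.003, 0.057]
ft_force: [-0.2, -0.2, -0.3]
grip_width: 0.938
grasp_force: 0.0
```

```bash
python3 look.py 12
```

```text
q [ 1.16  0.01 -1.17  2.02  0.02  1.    1.52] crown locker mm [-51.9  -1.7 173. ] theta 6.5 F [-0.2 -0.2 -0.3] M [ 0.04  0.1  -0.03] grip 0.938
px [228.4 200.6] [257.5 155.5]
```

View pics/v12.png

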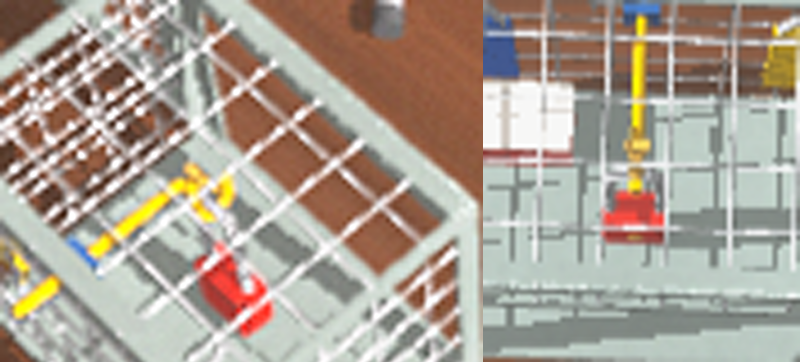

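The red padlock hangs from the hook: body at (235,290) in the left view and (633,215) in the right, with the gripper clear. One pause lets any swing die out, then I'll check and hand in.

Request:
step_arm:
  commands: [80, 0, 0, 0.02, 0, 0, 0, 80, 0, 0, 0.02, 0, 0, 0, 80, 0, 0, 0.02, 0, 0, 0, 80, 0, 0, 0.02, 0, 0, 0, 80, 0, 0, 0.02, 0, 0, 0, 80, 0, 0, 0.02, 0, 0, 0, 80, 0, 0, 0.02, 0, 0, 0, 80, 0, 0, 0.02, 0, 0, 0, 80, 0, 0, 0.02, 0, 0, 0, 80, 0, 0, 0.02, 0, 0, 0]

```text
clock: 35.65
position: [0.4612, -0.0355, 0.1627]
ee_rot: [0.017, 0.998, -0.003, 0.056]
ft_force: [0.1, 0.6, -0.4]
grip_width: 0.94
grasp_force: 0.0
```

```bash
python3 - <<'E'
from h import *
def red(im): 
    k=im[195:275,160:210];h=cv2.cvtColor(k,cv2.COLOR_RGB2HSV);m=cv2.inRange(h,np.array((0,150,90)),np.array((6,255,255)));return cv2.findNonZero(m)[:,0].mean(0)+[160,195],m.sum()//255
a=cv2.imread('pics/s12.png')[:,:,::-1];b=save('scene','pics/s13.png');print(red(a),red(b))
s0=cv2.imread('pics/s0.png')[:,:,::-1];d=np.abs(b.astype(int)-s0).sum(2)
for n,(x,y) in dict(blue=(352,293),tq=(276,220),purple=(345,225),key=(231,185),spanner=(200,142),sleeve=(237,128),tin=(254,312),bottle=(287,325),hasp=(327,360)).items(): print(n,(d[y-12:y+12,x-15:x+15]>60).mean().round(2))
print(hand_in())
E
```

```text
(array([197.84158416, 250.41584158]), np.uint64(101)) (array([196.4       , 250.94166667]), np.uint64(120))
blue 0.0
tq 0.0
purple 0.0
key 0.0
spanner 0.0
sleeve 0.18
tin 0.0
bottle 0.0
hasp 0.0
the job is handed in; nothing more can be done
None
```

The red padlock hangs on the locker hook, released at about 30 s and handed in at about 36 s; it went below the latch's snap height, but I did not check the closed latch separately, and the blue padlock and other bench items look unmoved, except that the drill sleeve's patch changed slightly between pictures and I did not check why.

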